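# Dial open the battery safe on the model-car pit bench

## Robot

A 7-joint arm with a two-finger parallel gripper is mounted at the origin on the work surface. World frame = base frame: x ahead of the robot, y to its left, z up, the work surface at z = 0. Lengths are in m, angles in rad, forces in N, time in s.
With the tool pointing down it reaches from about 0.425 to 0.875 m from the base axis. Payload 8.4 kg.
Tool frame: the origin (TCP) lies at the very end of the fingers, on their centre line; the grasp point (between the pads) lies 19 mm behind it; x points along the fingers, y is the direction in which the jaws open and shut, and the axes are right-handed (so a half turn about x gives the same grasp; the last joint's range is limited). The gripper opens to 85 mm and grips with 20 to 120 N. Pads are 22 mm wide; open, the fingers measure 114 mm over their backs; the gripper's body (76 mm by 85 mm) begins 54 mm behind the grasp point. The pads swing forward as they close: fully open they stand 13 mm farther back than shut.
Start: joints at [-1.301, 0.333, 0.04, 1.465, -0.013, 1.343, -0.059], TCP at [0.234, 0.606, 0.231] pointing down, gripper open.
Joint ranges: [-2.58, 2.58], [-0.38, 2.09], [-1.3, 1.39], [0.25, 2.4], [-1.5, 4.64], [0.08, 2.09], [-2.65, 2.65]. Speed limits (rad/s): [2.22, 2.22, 2.79, 2.79, 3.14, 3.14, 3.14].

## Interface

Orientations are given as a unit quaternion [x, y, z, w].
In Python, from cell import bot, viewer gives the robot as it stands.
- The arm moves only by the tool move_arm, never from a script. Its argument "plan" is a list of rows, each a list of 3 entries, a list of its own where there are three numbers: the shift along the tool's x, y, z in m, then the turn, a rotation vector about the tool's x, y, z in rad, then the opening, from 0 (shut) to 1 (fully open). In form: [[[x, y, z], [wx, wy, wz], hand], ...]. A call has 1 to 8 rows; each row is the pose to reach, as a shift and turn from the pose commanded when the call began, along the tool's axes at that moment; what a row does not reach only later rows make up. A row lasts 1/10 s, in which the tool goes at most 50 mm and 8.59 degrees, less where a joint would pass 70% of its speed; a pose out of reach is approached as far as the arm can. A call with a gripper value outside its range is refused whole. The fingers move at their own pace and stop on an object; "grip_force" is the grip in N (left out, the last holds). Time passes only in rows, so rows that repeat a pose let the fingers close. It gives the time, the measured TCP pose, the force and the opening at its end, in the units of the state.
- bot.get_state(): the state, without advancing time (a new reading comes with each control period).
- viewer.read_camera(name): name is "side" or "top"; returns the picture (480x640x3 uint8, blue, green, red); there is no depth.
- viewer.get_calibration(name): a dict with "K" (3x3 intrinsics, pixels), "D" ([k1, k2, p1, p2, k3] as OpenCV has them; the pictures are not rectified), "view" (4x4, takes a point from world to camera coordinates). Camera axes: x right, y down, z forward; pixel columns grow to the right and rows downward; lengths in m; the calibration is good to about 2 mm. A picture is of the moment at which its call begins. get_calibration takes no time and is no camera call.
- bot.close_job(): hands the job in, once; it reports no verdict.
Trained networks look in the newest picture that a camera, given by its name, has taken for a name from the list of things; names that differ only in an ending like _2 or _b are one class to them, and where a whole thing is asked for, a point or a joint stands for the part that bears it (a point fixed in the world has none). Each returns a list of dicts, best first, with "p" (0 to 1); they miss things now and then, are a little off and sometimes report something else, mostly with a low value. They report only what shows in the picture. A call takes as long as a camera call.
- viewer.boxes_of(target, camera): "point" ([column, row] in pixels, amid what is visible of it).
- viewer.masks_of(target, camera): "pixels" (480x640 bool, what is visible of it) and "point" ([column, row] in pixels, amid what is visible of it).
- viewer.spot_point(target, camera): "point" ([column, row] in pixels: a listed point, or the origin of a listed thing).
The state is a dict: "time": time; "qpos": joint angles; "dq": joint speeds; "tau": joint torques, N m; "tool_pos": TCP position; "eef_rot": TCP orientation; "contact_force": force on the tool from outside, world axes, zero at the start; "ft_torque": the same for the moment, N m; "width": finger opening in m.
Only numpy, scipy, OpenCV 4.12 (cv2) and the standard library are available. Lean on these libraries where they do the work, as an engineer would, in place of code of your own. Each camera call takes 0.05 s, during which the arm holds its last target.

## Task

Unlock the battery safe. Reading its dial as a clock (twelve at the long white mark on the lid side), turn the crank clockwise and stop at four o'clock the second time you get there, then turn counter-clockwise and stop at nine o'clock the second time you get there, then turn slowly clockwise until you feel the dial come up solid, somewhere between eleven and three o'clock, without forcing it. Then pull the bolt handle gently straight back from the lid as far as it goes, and let go without disturbing the car wheel and the battery pack that lie on the lid.

Things in the scene. Friction and masses are not known exactly. Their poses are not given: they have to be found in the camera images.
- safe: grey steel battery safe, 320 (x) x 300 (y) x 110 mm high, fixed. Origin: centre of its underside, z up. The -x half is the deck with the dial (left, +y) and the bolt (right, -y); the +x half is the dark lid. Twelve o'clock is on the dial's +x side; seen from above three is towards safe -y, six -x, nine +y.
- dial_axis (a point): on the dial's vertical axis, level with the deck's top, 110 mm over the bench; safe-frame x -65, y +75 mm; axes as the safe's. Twelve white clock marks lie round it at radius 47 to 63 mm. The dial is a steel disc of radius 45 mm, top 9 mm over the deck. The last place, where a sprung bar drops in and stops it hard, differs each time (11 to 3 o'clock) and is found only by feel.
- crank: black upright round crank knob on the dial, 16 mm diameter, 36 mm high, axis 32 mm from the dial's axis; spins freely on its pin, so fingers holding it need not turn as it goes round. Origin: centre of its underside, 12 mm over the deck (top 158 mm over the bench). More than about 25 N on it against the dial's stop counts as forcing.
- bolt_grip (a point): point in the bolt's handle tab, 16 mm below its top, 32 mm over the deck. Bolt shut it is at safe-frame x -45, y -75 mm; fully drawn at x -70.
- bolt: flat steel bolt, 16 mm wide, 7 mm thick, running along safe x over the lid's edge, with an upright dark steel handle tab on it, 12 (x) x 36 (y) x 40 mm, its top 48 mm over the deck. Origin: under the tab's centre, 1 mm over the deck; axes as the safe's. Slides only towards safe -x, 25 mm to its end stop, about 3 N of friction, no spring; locked, it moves only 2 mm. Over 25 N against its stop is forcing.
- dial: steel disc, radius 45 mm, carrying the crank. Origin on its axis, 2 mm over the deck; its x axis points at the crank (along safe x at twelve o'clock). Turns without limit, light friction; starts within 1.3 rad of twelve. It drags two hidden wheels with a turn of play each: the first two stops must be right to 0.15 rad with no overshoot. If it is not stopped at the end, dial all again from the start.
- car_wheel_a: model-car wheel lying on the safe's lid, black tyre 62 mm diameter, 26 mm high, not to be disturbed. Origin: centre of its underside.
- battery: black battery pack lying on the safe's lid, 47 x 96 x 25 mm high, not to be disturbed. Origin: centre of its underside.

How it is judged:
By the outcome, as a careful person would: the job done as asked, in the order asked, and still so for the second after the job is handed in, with the robot touching nothing.
It also fails if it takes over 72 s, if anything falls off the work surface, if the arm or the gripper's body presses on something with over 40 N, if the wrist force passes 120 N, or if a joint passes its speed limit or range.

## Working session

There is one attempt and no reset: what is moved stays moved. The work goes in short steps, Python scripts to look and compute and a tool call to move; the robot and the scene stay as the last step left them, time stands still between calls to the robot, and variables do not carry over. Pictures are saved under pics/ and viewed, and the job is handed in when it is done.

Besides the shell and the picture viewer there is one more tool, called after "Emit:" by a JSON object that holds its "name" and its "arguments". move_arm: Moves the arm, as the interface text tells. Its arguments: {"type":"object","properties":{"plan":{"type":"array","items":{"type":"array"}},"grip_force":{"type":"number"}},"required":["plan"]}

```bash
ls; mkdir -p pics
python3 - <<'E'
from cell import bot, viewer
import cv2
print(bot.get_state())
for n in("side","top"):
    cv2.imwrite(f"pics/{n}0.png",viewer.read_camera(n)); c=viewer.get_calibration(n); print(n,c)
    for t in("dial_axis","crank","bolt_grip","dial","bolt","safe"):
        print(t,[(d["point"],round(d["p"],2)) for d in viewer.spot_point(t,n)][:2])
print(bot.get_state()["time"])
E
```

```text
pics
{'time': 0.0, 'qpos': array([-1.30119913,  0.33391848,  0.03989194,  1.46627626, -0.01340479,
        1.34326883, -0.05849992]), 'dq': array([-0.00147759,  0.00039444,  0.00029787, -0.00045457,  0.00124914,
       -0.00159282, -0.00028086]), 'tau': array([-8.71154607e-04, -6.58552694e+01,  1.36471644e+00, -4.05568779e+01,
        1.65955030e-02,  1.27554894e-02,  2.50595201e-05]), 'tool_pos': array([0.23419493, 0.60586409, 0.23041416]), 'eef_rot': array([ 0.12910052,  0.69518176, -0.13022768,  0.69505117]), 'contact_force': array([-0.69346868, -0.58828358, -0.73582358]), 'ft_torque': array([ 0.00537169,  0.0231149 , -0.02747104]), 'width': 0.08550028559692313}
side {'K': array([[508.75976421,   0.        , 316.02643061],
       [  0.        , 508.75976421, 232.46373863],
       [  0.        ,   0.        ,   1.        ]]), 'D': array([-0.03638767,  0.        ,  0.        ,  0.        ,  0.        ]), 'view': array([[ 0.99548046, -0.09204279,  0.02338333, -0.63961766],
       [-0.03814472, -0.61303012, -0.78913817,  0.14299854],
       [ 0.08696917,  0.78467968, -0.61377045,  0.6
[... 257 characters left out ...]
[[475.23800949,   0.        , 321.40231624],
       [  0.        , 475.23800949, 236.37397171],
       [  0.        ,   0.        ,   1.        ]]), 'D': array([-0.03715606,  0.        ,  0.        ,  0.        ,  0.        ]), 'view': array([[-0.0250519 , -0.99870008, -0.04439098,  0.07279773],
       [-0.99650865,  0.02848527, -0.07847997,  0.63526351],
       [ 0.07964244,  0.04226992, -0.99592687,  0.72448507],
       [ 0.        ,  0.        ,  0.        ,  1.        ]])}
dial_axis [([290.4, 282.1], 0.58), ([402.2, 280.1], 0.16)]
crank [([268.5, 279.8], 0.42)]
bolt_grip [([402.6, 280.6], 0.94)]
dial [([291.6, 287.4], 0.74)]
bolt [([396.7, 277.5], 0.93)]
safe [([345.0, 245.6], 0.95)]
0.7
```

View pics/side0.png

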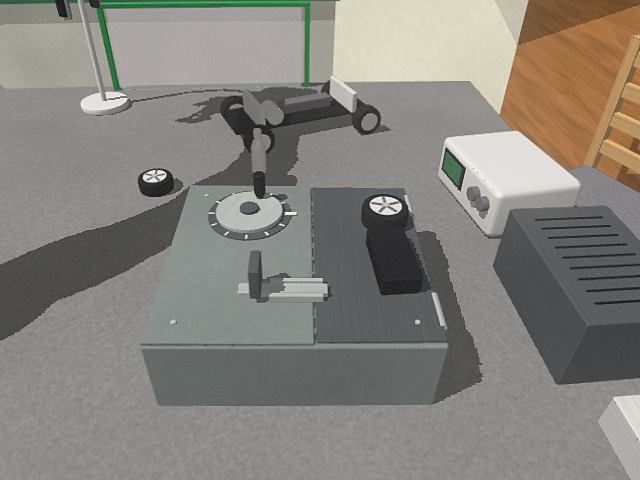

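View pics/top0.png

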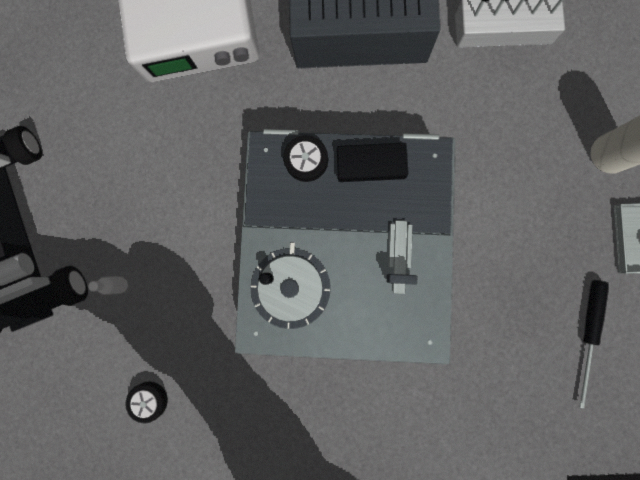

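```bash
cat > h.py <<'E'
import numpy as np,cv2
from cell import bot,viewer
from scipy.optimize import least_squares
from scipy.spatial.transform import Rotation as R
C={n:viewer.get_calibration(n) for n in("side","top")}
def proj(n,P):
    c=C[n];V=c["view"];r,_=cv2.Rodrigues(V[:3,:3])
    return cv2.projectPoints(np.atleast_2d(P).astype(float),r,V[:3,3],c["K"],c["D"])[0][:,0]
def safe2w(s,P):
    P=np.atleast_2d(P);c,sn=np.cos(s[2]),np.sin(s[2])
    return np.c_[s[0]+c*P[:,0]-sn*P[:,1],s[1]+sn*P[:,0]+c*P[:,1],P[:,2]]
E
python3 - <<'E'
from h import *
cor=np.array([[-.16,-.15,.11],[.16,-.15,.11],[.16,.15,.11],[-.16,.15,.11]])
O={"side":np.array([[143,346],[446,344],[404,189],[193,187.]]),"top":np.array([[449,362],[452,137],[248,132],[237,353.]])}
def f(s,ns=("side","top")): return np.concatenate([(proj(n,safe2w(s,cor))-O[n]).ravel() for n in ns])
for ns in (("side",),("top",),("side","top")):
    r=least_squares(f,[.65,-.05,0],args=(ns,),loss="soft_l1"); s=r.x
    print(ns,s.round(4),f(s,ns).round(1))
print("axis",safe2w(s,[-.065,.075,.119]))
print(proj("top",safe2w(s,[-.065,.075,.119])),proj("side",safe2w(s,[-.065,.075,.119])))
for n in O:
    print(n,[(round(float(d["p"]),2),d["point"]) for d in viewer.masks_of("crank",n)][:3])
    for a in np.arange(-1.5,1.6,.25):
        k=[-.065+.032*np.cos(a),.075+.032*np.sin(a)]
        print(a,proj(n,safe2w(s,[[*k,.122],[*k,.158]])).round(0).ravel())
t=cv2.imread("pics/top0.png")[225:345,210:440]; cv2.imwrite("pics/topz.png",cv2.resize(t,None,fx=3.4,fy=3.4,interpolation=2))
t=cv2.imread("pics/side0.png")[140:300,180:340]; cv2.imwrite("pics/sidez.png",cv2.resize(t,None,fx=3.7,fy=3.7,interpolation=2))
E
```

```text
('side',) [ 0.6205  0.0166 -0.0644] [-2.4 -0.   9.4  0.1  2.5 -3.2 -2.8 -2.2]
('top',) [ 0.6194  0.0192 -0.0636] [ 1.8  2.2  2.8 -2.4 -3.  -2.7 -3.7  1.2]
('side', 'top') [ 0.6196  0.0169 -0.0641] [-3.3 -0.2  8.4 -0.1  1.8 -3.3 -3.5 -2.2  3.5  2.1  4.6 -2.5 -1.3 -3.
 -2.   0.9]
axis [[0.5595053  0.09588126 0.119     ]]
[[290.74045012 287.96581683]] [[250.15119142 209.41490457]]
side [(0.64, [258.1, 183.1])]
-1.5 [250. 222. 248. 199.]
-1.25 [256. 221. 255. 198.]
-1.0 [262. 220. 261. 197.]
-0.75 [267. 217. 266. 194.]
-0.5 [270. 214. 270. 191.]
-0.25 [273. 211. 272. 188.]
0.0 [274. 208. 273. 185.]
0.25 [273. 204. 273. 182.]
0.5 [271. 201. 271. 179.]
0.75 [268. 199. 267. 176.]
1.0 [264. 196. 263. 174.]
1.25 [259. 195. 258. 173.]
1.5 [253. 194. 252. 172.]
top []
-1.5 [314. 287. 312. 288.]
-1.25 [313. 282. 311. 282.]
-1.0 [311. 276. 309. 276.]
-0.75 [307. 272. 305. 271.]
-0.5 [302. 268. 300. 268.]
-0.25 [297. 266. 295. 265.]
0.0 [292. 265. 289. 264.]
0.25 [286. 265. 282. 265.]
0.5 [280. 267. 277. 267.]
0.75 [275. 270. 272. 270.]
1.0 [272. 275. 267. 275.]
1.25 [269. 280. 265. 280.]
1.5 [267. 285. 263. 286.]
```

View pics/topz.png

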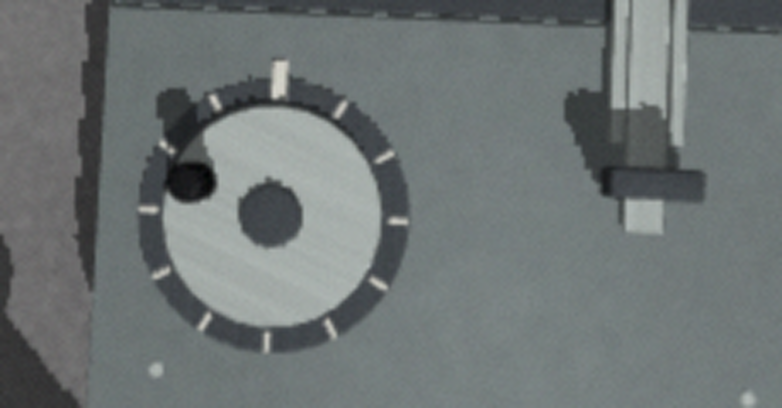

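View pics/sidez.png

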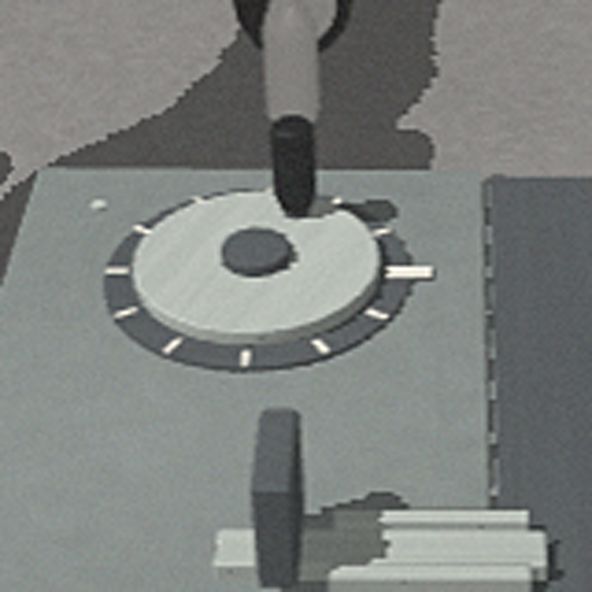

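Run:
```python
from h import *
T={1:(342,109),2:(384,157),3:(398,221),4:(378,284),5:(331,329),6:(267,342),7:(204,322),8:(160,273),9:(148,210),10:(167,147),11:(215,102)}
S={1:(377,314),2:(320,346),3:(245,358),4:(173,345),5:(124,313),6:(116,271),7:(142,231),8:(201,201),11:(384,232),10:(333,204)}
def pts(d,sc,o): return np.array([[v[0]/sc+o[0],v[1]/sc+o[1]] for v in d.values()])
O={"top":(T,pts(T,3.4,(210-.35,225-.35))),"side":(S,pts(S,3.7,(180-.36,140-.36)))}
def f(p,ns):
    out=[]
    for n in ns:
        d,o=O[n];h=np.array(list(d)); a=p[2]-h*np.pi/6
        P=np.c_[p[0]+.055*np.cos(a),p[1]+.055*np.sin(a),np.full(len(a),.111)]
        out.append((proj(n,P)-o).ravel())
    return np.concatenate(out)
for ns in (("side",),("top",),("side","top")):
    r=least_squares(f,[.56,.095,0],args=(ns,),loss="soft_l1"); print(ns,r.x.round(4),f(r.x,ns).round(1))
ax,ay,yw=r.x
# knob: top image cap, side image
obs={"top":np.array([190/3.4+209.65,182/3.4+224.65]),"side":np.array([292/3.7+179.6,125/3.7+139.6])}
for n in obs:
    g=lambda a:(proj(n,[ax+.032*np.cos(a[0]+yw),ay+.032*np.sin(a[0]+yw),.158 if n=="side" else .14])[0]-obs[n])
    r=least_squares(g,[1.]);print(n,"dial angle",r.x,g(r.x))
# grip tab
for cx,cy in ((ax,ay),):
    c,s=np.cos(yw),np.sin(yw)
    for dx in(.02,-.005):
        P=[cx+c*dx+s*.15,cy+s*dx-c*.15]
        print("tab",P,proj("top",[*P,.158]),proj("side",[*P,.158]))
print("tool R",R.from_quat(bot.get_state()["eef_rot"]).as_matrix().round(3))
```

```text
('side',) [ 0.5583  0.1002 -0.0727] [ 2.5  0.3  1.8  1.   0.2  1.1 -1.3  1.  -1.5  0.1 -1.9 -0.7 -0.8 -1.3
 -0.8 -1.   1.8 -1.1  1.9 -1.5]
('top',) [ 0.5597  0.0979 -0.069 ] [ 0.9 -2.3  2.2 -1.4  2.6 -0.2  2.3  1.   1.   1.6 -0.2  2.2 -1.1  1.7
 -1.7  0.9 -2.3 -0.6 -1.6 -1.4 -0.8 -1.9]
('side', 'top') [ 0.5591  0.0987 -0.0709] [ 3.1  0.9  2.5  1.6  0.8  1.8 -0.7  1.7 -0.9  0.8 -1.4 -0.1 -0.3 -0.7
 -0.3 -0.5  2.3 -0.5  2.4 -1.   0.4 -1.8  1.8 -0.8  2.   0.4  1.7  1.5
  0.4  2.2 -0.8  2.7 -1.6  2.2 -2.2  1.3 -2.8 -0.1 -2.1 -1.  -1.3 -1.4]
top dial angle [1.16219947] [0.10752377 0.05291927]
side dial angle [1.19120493] [ 0.31114142 -1.40764945]
tab [np.float64(0.5683806827894519), np.float64(-0.05235791312871821)] [[402.1621628  279.13277686]] [[255.10907549 259.26966925]]
tab [np.float64(0.5434435464289773), np.float64(-0.05058612585619)] [[401.49689951 298.67482695]] [[231.71567025 259.16914612]]
tool R [[-0.     0.361  0.933]
 [-0.     0.933 -0.361]
 [-1.    -0.    -0.   ]]
```

Run:
```python
from h import *
print(proj("side",[[.234,.606,.231],[.234,.606,.33],[.3,.6,0],[.3,.6,.3],[.4,.4,.2],[.4,.4,0],[.35,.6,.0]]).round())
# lamp base location on bench
def ray(n,uv,z):
    c=C[n];q=cv2.undistortPoints(np.array([[uv]],float),c["K"],c["D"])[0,0];V=c["view"];Rm=V[:3,:3]
    o=-Rm.T@V[:3,3];d=Rm.T@np.array([*q,1]);return o+d*(z-o[2])/d[2]
print("lamp",ray("side",(105,103),0.01)," car wheels",ray("side",(235,118),.03),ray("side",(370,118),.03),ray("side",(260,135),.03))
print("wheel",ray("top",(305,157),.136),"batt",ray("top",(371,160),.135))
yw=-.07;W=np.array([[0,np.cos(yw),np.sin(yw)],[0,np.sin(yw),-np.cos(yw)],[-1,0,0]])
st=bot.get_state();R0=R.from_quat(st["eef_rot"]).as_matrix()
print("rotvec tool",R.from_matrix(R0.T@W).as_rotvec())
for tgt in ([.5735,.1265,.36],[.5735,.1265,.231]): print("shift",R0.T@(np.array(tgt)-st["tool_pos"]))
```

```text
[[ 84.  19.]
 [ 71. -36.]
 [139. 127.]
 [110. -18.]
 [155.  71.]
 [172. 172.]
 [161. 126.]]
lamp [0.20216376 0.71184971 0.01      ]  car wheels [0.5168573 0.5700535 0.03     ] [0.81329146 0.55715736 0.03      ] [0.57081981 0.48684742 0.03      ]
wheel [0.73800082 0.07085068 0.136     ] batt [ 0.73086293 -0.01919053  0.135     ]
rotvec tool [1.27193265e+00 2.37238207e-05 4.17568135e-05]
shift [-0.12866943 -0.3251924   0.48932498]
shift [ 3.30569674e-04 -3.25186660e-01  4.89325671e-01]
```

Emit:
{"name": "move_arm", "arguments": {"plan": [[[-0.01, -0.025, 0.0375], [0.14, 0, 0], 0.6], [[-0.02, -0.05, 0.075], [0.28, 0, 0], 0.6], [[-0.03, -0.075, 0.1125], [0.42, 0, 0], 0.6], [[-0.04, -0.1, 0.15], [0.56, 0, 0], 0.6], [[-0.04, -0.125, 0.1875], [0.7, 0, 0], 0.6], [[-0.04, -0.15, 0.225], [0.84, 0, 0], 0.6], [[-0.04, -0.175, 0.2625], [0.98, 0, 0], 0.6], [[-0.04, -0.2, 0.3], [1.12, 0, 0], 0.6]]}}

```text
time: 1.6
tool_pos: [0.4428, 0.3099, 0.2716]
eef_rot: [0.481, 0.519, -0.48, 0.519]
contact_force: [1.1, 0.7, -0.3]
width: 0.0511
```

```bash
cat >> h.py <<'E'
yw=-.07;W=np.array([[0,np.cos(yw),np.sin(yw)],[0,np.sin(yw),-np.cos(yw)],[-1,0,0]])
def to(tgt):
    st=bot.get_state();R0=R.from_quat(st["eef_rot"]).as_matrix()
    print("t",st["time"],"pos",st["tool_pos"].round(4),"F",st["contact_force"].round(1),"w",round(st["width"],4))
    print("rot",R.from_matrix(R0.T@W).as_rotvec().round(3),"shift",(R0.T@(np.array(tgt)-st["tool_pos"])).round(4),"q",st["qpos"].round(2))
E
python3 -c "
from h import *
to([.5735,.1265,.2])"
```

```text
t 1.6 pos [0.4428 0.3099 0.2716] F [ 1.1  0.7 -0.3] w 0.0511
rot [ 0.146 -0.001 -0.   ] shift [0.0716 0.1163 0.1929] q [-1.02  0.08  0.35  1.69 -0.03  1.37 -0.59]
```

Emit:
{"name": "move_arm", "arguments": {"plan": [[[0, 0.02, 0.034], [0.05, 0, 0], 0.6], [[0, 0.04, 0.068], [0.1, 0, 0], 0.6], [[0, 0.06, 0.102], [0.146, 0, 0], 0.6], [[0.01, 0.08, 0.136], [0.146, 0, 0], 0.6], [[0.03, 0.1, 0.17], [0.146, 0, 0], 0.6], [[0.055, 0.1163, 0.193], [0.146, 0, 0], 0.6], [[0.0716, 0.1163, 0.193], [0.146, 0, 0], 0.6], [[0.0716, 0.1163, 0.193], [0.146, 0, 0], 0.6]]}}

```text
time: 2.4
tool_pos: [0.5727, 0.1275, 0.1974]
eef_rot: [-0.515, -0.484, 0.518, -0.483]
contact_force: [-0.9, 0.7, 0.2]
width: 0.0511
```

```bash
python3 -c "
from h import *
to([.5735,.1265,.128])
for n in C:
  im=viewer.read_camera(n); cv2.imwrite(f'pics/{n}1.png',im)
import numpy as np
a=cv2.imread('pics/side1.png')[100:300,150:400];b=cv2.imread('pics/top1.png')[200:400,200:450]
cv2.imwrite('pics/z1.png',cv2.resize(np.vstack([a,b]),None,fx=1.5,fy=1.5))
print(bot.get_state()['tool_pos'],proj('side',[.5735,.1265,.2]),proj('top',[.5735,.1265,.2]))"
```

```text
t 2.4 pos [0.5727 0.1275 0.1974] F [-0.9  0.7  0.2] w 0.0511
rot [0.004 0.002 0.004] shift [0.0694 0.0011 0.0009] q [-0.75  0.24  0.53  1.69 -0.13  1.25 -0.25]
[0.57358082 0.12934085 0.20012251] [[257.78022011 144.52574414]] [[258.14707488 278.94312982]]
```

View pics/z1.png

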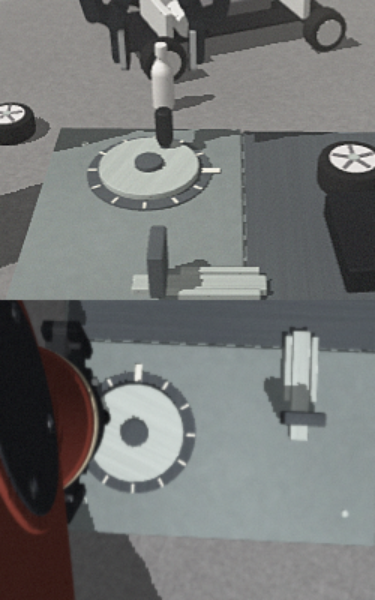

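```bash
python3 -c "
from h import *
to([.5735,.1265,.128]);to([.5735,.1265,.128])"
```

```text
t 2.5 pos [0.5736 0.1293 0.2001] F [-0.4  1.4  0.9] w 0.0514
rot [ 0.007 -0.     0.   ] shift [0.0721 0.0001 0.0028] q [-0.75  0.24  0.53  1.69 -0.13  1.25 -0.25]
t 2.5 pos [0.5736 0.1293 0.2001] F [-0.4  1.4  0.9] w 0.0514
rot [ 0.007 -0.     0.   ] shift [0.0721 0.0001 0.0028] q [-0.75  0.24  0.53  1.69 -0.13  1.25 -0.25]
```

Emit:
{"name": "move_arm", "arguments": {"plan": [[[0.02, 0, 0], [0, 0, 0], 0.6], [[0.04, 0, 0], [0, 0, 0], 0.6], [[0.055, 0, 0], [0, 0, 0], 0.6], [[0.066, 0, 0], [0, 0, 0], 0.6], [[0.07, 0, 0], [0, 0, 0], 0.6], [[0.07, 0, 0], [0, 0, 0], 0.6]]}}

```text
time: 3.1
tool_pos: [0.5737, 0.1289, 0.1297]
eef_rot: [-0.516, -0.484, 0.516, -0.484]
contact_force: [-0.5, -0.3, -0.4]
width: 0.051
```

```bash
python3 -c "
from h import *
to([.5735,.1265,.128])
for n in C:
  im=viewer.read_camera(n); cv2.imwrite(f'pics/{n}2.png',im)
import numpy as np
a=cv2.imread('pics/side2.png')[100:300,150:400]
cv2.imwrite('pics/z2.png',cv2.resize(a,None,fx=3,fy=3))
to([.5735,.1265,.128])"
```

```text
t 3.1 pos [0.5737 0.1289 0.1297] F [-0.5 -0.3 -0.4] w 0.051
rot [0.006 0.    0.   ] shift [ 0.0017 -0.0001  0.0024] q [-0.73  0.31  0.52  1.77 -0.17  1.11 -0.22]
t 3.2 pos [0.5742 0.1289 0.1305] F [ 0.3 -0.1 -0.5] w 0.0511
rot [ 0.006 -0.    -0.001] shift [ 0.0025 -0.0006  0.0024] q [-0.73  0.3   0.52  1.77 -0.17  1.11 -0.22]
```

View pics/z2.png

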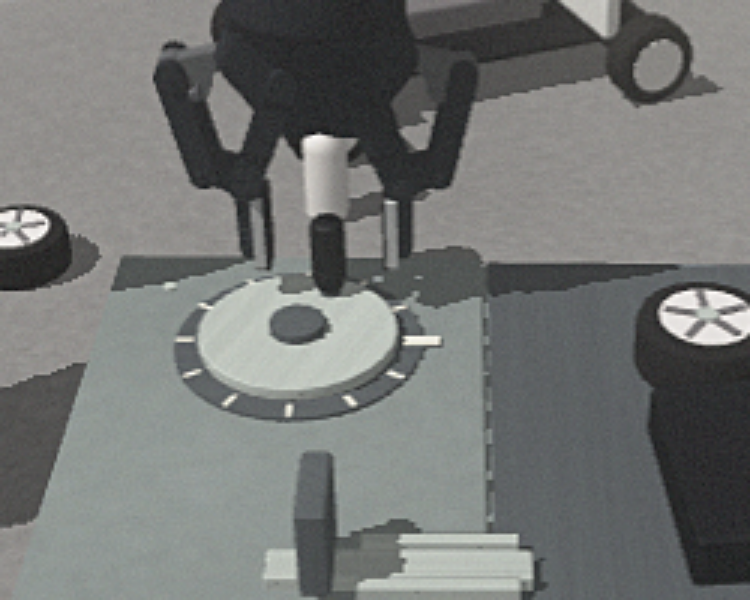

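Emit:
{"name": "move_arm", "arguments": {"plan": [[[0.003, 0, 0.0024], [-0.0, 0, 0], 0.4], [[0.004, 0, 0.0024], [0, 0, 0], 0.2], [[0.004, 0, 0.0024], [0, 0, 0], 0.1], [[0.004, 0, 0.0024], [0, 0, 0], 0.1], [[0.004, 0, 0.0024], [0, 0, 0], 0.1], [[0.004, 0, 0.0024], [0, 0, 0], 0.1]], "grip_force": 20}}

```text
time: 3.8
tool_pos: [0.5737, 0.1262, 0.1258]
eef_rot: [-0.516, -0.484, 0.516, -0.484]
contact_force: [0.3, -1.5, 1.3]
width: 0.0154
```

```bash
python3 -c "
from h import *
to([.5735,.1265,.128])
for n in C:
  im=viewer.read_camera(n); cv2.imwrite(f'pics/{n}3.png',im)
a=cv2.imread('pics/side3.png')[100:300,150:400]
cv2.imwrite('pics/z3.png',cv2.resize(a,None,fx=3,fy=3))
to([.5735,.1265,.128])"
```

```text
t 3.8 pos [0.5737 0.1262 0.1258] F [ 0.3 -1.5  1.3] w 0.0154
rot [ 0.006  0.    -0.   ] shift [-0.0022 -0.0002 -0.0003] q [-0.73  0.31  0.52  1.77 -0.17  1.11 -0.21]
t 3.9 pos [0.5737 0.1262 0.1258] F [ 0.  -0.9 -0.5] w 0.0152
rot [ 0.006  0.    -0.   ] shift [-0.0022 -0.0002 -0.0003] q [-0.73  0.31  0.52  1.77 -0.17  1.11 -0.21]
```

View pics/z3.png

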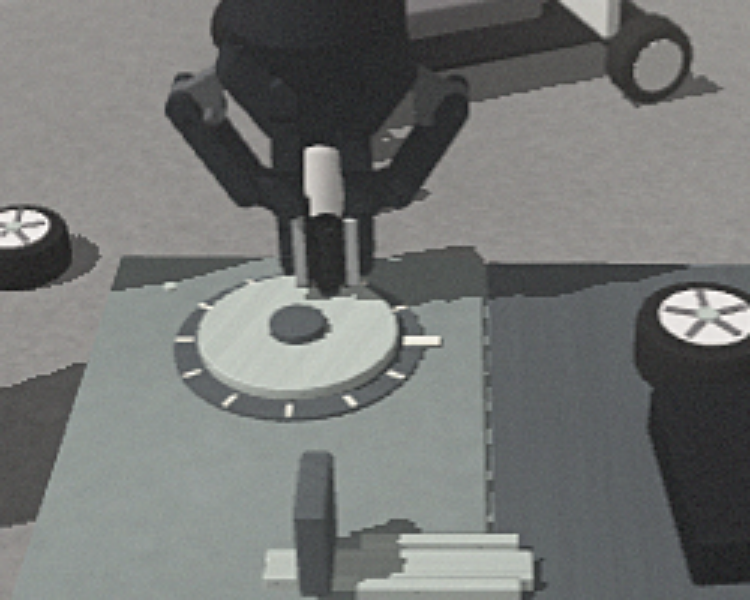

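```bash
cat > gen.py <<'E'
import numpy as np,sys,json
# python gen.py y0 z0(mm, O frame) r h1 h2 ...
a=list(map(float,sys.argv[1:])); y0,z0,r=a[:3]
rows=[]
for h in a[3:]:
    p=np.round([r*np.cos(np.radians(h)),r*np.sin(np.radians(h))],1)
    rows.append([[0,round((p[0]-y0)/1000,4),round((p[1]-z0)/1000,4)],[0,0,0],0.1])
print(json.dumps(rows),p)
E
python3 gen.py 12.7 -28.7 32 -62 -54 -44 -34 -24 -14 -4 6
```

```text
[[[0, 0.0023, 0.0004], [0, 0, 0], 0.1], [[0, 0.0061, 0.0028], [0, 0, 0], 0.1], [[0, 0.0103, 0.0065], [0, 0, 0], 0.1], [[0, 0.0138, 0.0108], [0, 0, 0], 0.1], [[0, 0.0165, 0.0157], [0, 0, 0], 0.1], [[0, 0.0183, 0.021], [0, 0, 0], 0.1], [[0, 0.0192, 0.0265], [0, 0, 0], 0.1], [[0, 0.0191, 0.032], [0, 0, 0], 0.1]] [31.8  3.3]
```

Emit:
{"name": "move_arm", "arguments": {"plan": [[[0, 0.0023, 0.0004], [0, 0, 0], 0.1], [[0, 0.0061, 0.0028], [0, 0, 0], 0.1], [[0, 0.0103, 0.0065], [0, 0, 0], 0.1], [[0, 0.0138, 0.0108], [0, 0, 0], 0.1], [[0, 0.0165, 0.0157], [0, 0, 0], 0.1], [[0, 0.0183, 0.021], [0, 0, 0], 0.1], [[0, 0.0192, 0.0265], [0, 0, 0], 0.1], [[0, 0.0191, 0.032], [0, 0, 0], 0.1]]}}

```text
time: 4.7
tool_pos: [0.5912, 0.0931, 0.1258]
eef_rot: [0.516, 0.484, -0.515, 0.484]
contact_force: [0.3, 2.0, 1.0]
width: 0.0151
```

```bash
cat > rep.py <<'E'
from h import *
st=bot.get_state();R0=R.from_quat(st["eef_rot"]).as_matrix()
O=np.array([.559,.0985,.126])
p=(W.T@(st["tool_pos"]-O))*1000; F=W.T@st["contact_force"]
print("t",st["time"],"pos tool mm",p.round(1),"F",F.round(1),"h",np.degrees(np.arctan2(p[2],p[1])).round(1),"r",np.hypot(p[1],p[2]).round(1),"w",round(st["width"],4))
E
python3 rep.py
python3 gen.py 31.8 3.3 32 16 26 36 46 56 66 76 86
python3 -c "
from h import *
cv2.imwrite('pics/z4.png',viewer.read_camera('side')[100:300,150:400])"; python3 rep.py
```

```text
t 4.7 pos tool mm [ 0.2 32.5  3.1] F [-1.   0.1 -2. ] h 5.5 r 32.6 w 0.0151
[[[0, -0.001, 0.0055], [0, 0, 0], 0.1], [[0, -0.003, 0.0107], [0, 0, 0], 0.1], [[0, -0.0059, 0.0155], [0, 0, 0], 0.1], [[0, -0.0096, 0.0197], [0, 0, 0], 0.1], [[0, -0.0139, 0.0232], [0, 0, 0], 0.1], [[0, -0.0188, 0.0259], [0, 0, 0], 0.1], [[0, -0.0241, 0.0277], [0, 0, 0], 0.1], [[0, -0.0296, 0.0286], [0, 0, 0], 0.1]] [ 2.2 31.9]
t 4.75 pos tool mm [ 0.2 32.3  4.5] F [-1.   0.   0.1] h 7.9 r 32.6 w 0.0153
```

View pics/z4.png

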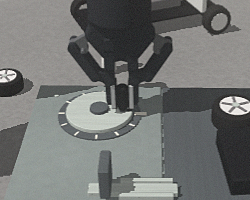

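Emit:
{"name": "move_arm", "arguments": {"plan": [[[0, -0.001, 0.0055], [0, 0, 0], 0.1], [[0, -0.003, 0.0107], [0, 0, 0], 0.1], [[0, -0.0059, 0.0155], [0, 0, 0], 0.1], [[0, -0.0096, 0.0197], [0, 0, 0], 0.1], [[0, -0.0139, 0.0232], [0, 0, 0], 0.1], [[0, -0.0188, 0.0259], [0, 0, 0], 0.1], [[0, -0.0241, 0.0277], [0, 0, 0], 0.1], [[0, -0.0296, 0.0286], [0, 0, 0], 0.1]]}}

```text
time: 5.55
tool_pos: [0.5586, 0.0656, 0.1258]
eef_rot: [-0.516, -0.483, 0.516, -0.484]
contact_force: [1.4, -4.0, 2.3]
width: 0.0156
```

```bash
python3 rep.py;python3 gen.py 2.2 31.9 32 98 110 122 134 146 158 170 180;python3 gen.py -32 0 32 192 204 216 228 240 252 262 270; python3 gen.py 0 -32 32 282 294 306 318 330 342 352 360
```

```text
t 5.55 pos tool mm [ 0.2  1.9 32.9] F [-2.3  1.6  3.9] h 86.7 r 32.9 w 0.0156
[[[0, -0.0067, -0.0002], [0, 0, 0], 0.1], [[0, -0.0131, -0.0018], [0, 0, 0], 0.1], [[0, -0.0192, -0.0048], [0, 0, 0], 0.1], [[0, -0.0244, -0.0089], [0, 0, 0], 0.1], [[0, -0.0287, -0.014], [0, 0, 0], 0.1], [[0, -0.0319, -0.0199], [0, 0, 0], 0.1], [[0, -0.0337, -0.0263], [0, 0, 0], 0.1], [[0, -0.0342, -0.0319], [0, 0, 0], 0.1]] [-32.   0.]
[[[0, 0.0007, -0.0067], [0, 0, 0], 0.1], [[0, 0.0028, -0.013], [0, 0, 0], 0.1], [[0, 0.0061, -0.0188], [0, 0, 0], 0.1], [[0, 0.0106, -0.0238], [0, 0, 0], 0.1], [[0, 0.016, -0.0277], [0, 0, 0], 0.1], [[0, 0.0221, -0.0304], [0, 0, 0], 0.1], [[0, 0.0275, -0.0317], [0, 0, 0], 0.1], [[0, 0.032, -0.032], [0, 0, 0], 0.1]] [ -0. -32.]
[[[0, 0.0067, 0.0007], [0, 0, 0], 0.1], [[0, 0.013, 0.0028], [0, 0, 0], 0.1], [[0, 0.0188, 0.0061], [0, 0, 0], 0.1], [[0, 0.0238, 0.0106], [0, 0, 0], 0.1], [[0, 0.0277, 0.016], [0, 0, 0], 0.1], [[0, 0.0304, 0.0221], [0, 0, 0], 0.1], [[0, 0.0317, 0.0275], [0, 0, 0], 0.1], [[0, 0.032, 0.032], [0, 0, 0], 0.1]] [32. -0.]
```

Emit:
{"name": "move_arm", "arguments": {"plan": [[[0, -0.0067, -0.0002], [0, 0, 0], 0.1], [[0, -0.0131, -0.0018], [0, 0, 0], 0.1], [[0, -0.0192, -0.0048], [0, 0, 0], 0.1], [[0, -0.0244, -0.0089], [0, 0, 0], 0.1], [[0, -0.0287, -0.014], [0, 0, 0], 0.1], [[0, -0.0319, -0.0199], [0, 0, 0], 0.1], [[0, -0.0337, -0.0263], [0, 0, 0], 0.1], [[0, -0.0342, -0.0319], [0, 0, 0], 0.1]]}}

```text
time: 6.35
tool_pos: [0.5275, 0.1014, 0.1258]
eef_rot: [0.516, 0.484, -0.515, 0.484]
contact_force: [6.1, -3.9, -1.4]
width: 0.015
```

```bash
python3 rep.py;python3 -c "
from h import *
cv2.imwrite('pics/top5.png',viewer.read_camera('top'))"; python3 rep.py
```

```text
t 6.35 pos tool mm [  0.2 -31.6  -0.7] F [1.4 6.4 3.5] h -178.8 r 31.6 w 0.015
t 6.4 pos tool mm [  0.2 -31.5  -1.7] F [1.8 6.  1.7] h -176.9 r 31.5 w 0.0154
```

View pics/top5.png

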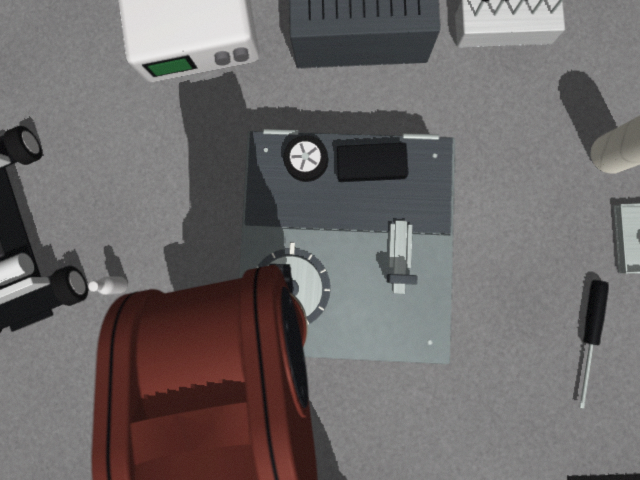

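Emit:
{"name": "move_arm", "arguments": {"plan": [[[0, 0, 0], [0, 0, 0], 0.1], [[0, 0, 0], [0, 0, 0], 0.1], [[0, 0, 0], [0, 0, 0], 0.1]]}}

```text
time: 6.7
tool_pos: [0.5276, 0.1021, 0.1258]
eef_rot: [0.516, 0.484, -0.515, 0.484]
contact_force: [4.6, 0.3, -1.5]
width: 0.0151
```

```bash
python3 rep.py
```

```text
t 6.7 pos tool mm [  0.2 -31.5  -1.4] F [ 1.5  4.6 -0.6] h -177.5 r 31.6 w 0.0151
```

```bash
sed -i 's/O=np.array.*/O=np.array([.5594,.0976,.126])/' rep.py; python3 rep.py; python3 gen.py -32 -2.3 32 192 204 216 228 240 252 264 274; python3 gen.py 2.2 -31.9 32 286 298 310 322 334 346 356 362
```

```text
t 6.7 pos tool mm [  0.2 -32.   -2.2] F [ 1.5  4.6 -0.6] h -176.0 r 32.1 w 0.0151
[[[0, 0.0007, -0.0044], [0, 0, 0], 0.1], [[0, 0.0028, -0.0107], [0, 0, 0], 0.1], [[0, 0.0061, -0.0165], [0, 0, 0], 0.1], [[0, 0.0106, -0.0215], [0, 0, 0], 0.1], [[0, 0.016, -0.0254], [0, 0, 0], 0.1], [[0, 0.0221, -0.0281], [0, 0, 0], 0.1], [[0, 0.0287, -0.0295], [0, 0, 0], 0.1], [[0, 0.0342, -0.0296], [0, 0, 0], 0.1]] [  2.2 -31.9]
[[[0, 0.0066, 0.0011], [0, 0, 0], 0.1], [[0, 0.0128, 0.0036], [0, 0, 0], 0.1], [[0, 0.0184, 0.0074], [0, 0, 0], 0.1], [[0, 0.023, 0.0122], [0, 0, 0], 0.1], [[0, 0.0266, 0.0179], [0, 0, 0], 0.1], [[0, 0.0288, 0.0242], [0, 0, 0], 0.1], [[0, 0.0297, 0.0297], [0, 0, 0], 0.1], [[0, 0.0298, 0.033], [0, 0, 0], 0.1]] [32.   1.1]
```

Emit:
{"name": "move_arm", "arguments": {"plan": [[[0, 0.0007, -0.0044], [0, 0, 0], 0.1], [[0, 0.0028, -0.0107], [0, 0, 0], 0.1], [[0, 0.0061, -0.0165], [0, 0, 0], 0.1], [[0, 0.0106, -0.0215], [0, 0, 0], 0.1], [[0, 0.016, -0.0254], [0, 0, 0], 0.1], [[0, 0.0221, -0.0281], [0, 0, 0], 0.1], [[0, 0.0287, -0.0295], [0, 0, 0], 0.1], [[0, 0.0342, -0.0296], [0, 0, 0], 0.1]]}}

```text
time: 7.5
tool_pos: [0.563, 0.1294, 0.1256]
eef_rot: [-0.515, -0.485, 0.516, -0.483]
contact_force: [-4.3, -1.7, 7.6]
width: 0.0157
```

```bash
python3 rep.py
```

```text
t 7.5 pos tool mm [  0.4   1.3 -31.9] F [-7.6 -4.2  2. ] h -87.6 r 32.0 w 0.0157
```

Emit:
{"name": "move_arm", "arguments": {"plan": [[[0, 0.0066, 0.0011], [0, 0, 0], 0.1], [[0, 0.0128, 0.0036], [0, 0, 0], 0.1], [[0, 0.0184, 0.0074], [0, 0, 0], 0.1], [[0, 0.023, 0.0122], [0, 0, 0], 0.1], [[0, 0.0266, 0.0179], [0, 0, 0], 0.1], [[0, 0.0288, 0.0242], [0, 0, 0], 0.1], [[0, 0.0297, 0.0297], [0, 0, 0], 0.1], [[0, 0.0298, 0.033], [0, 0, 0], 0.1]]}}

```text
time: 8.3
tool_pos: [0.5912, 0.0938, 0.1257]
eef_rot: [0.516, 0.484, -0.515, 0.484]
contact_force: [1.1, 4.4, 1.9]
width: 0.0153
```

```bash
python3 rep.py;python3 gen.py 32 1.1 32 14 26 38 50 62 74 84 90;python3 gen.py 0 32 32 96 102 106 110 112 112
```

```text
t 8.3 pos tool mm [ 0.3 32.   1.6] F [-1.9  0.8 -4.5] h 2.8 r 32.1 w 0.0153
[[[0, -0.001, 0.0066], [0, 0, 0], 0.1], [[0, -0.0032, 0.0129], [0, 0, 0], 0.1], [[0, -0.0068, 0.0186], [0, 0, 0], 0.1], [[0, -0.0114, 0.0234], [0, 0, 0], 0.1], [[0, -0.017, 0.0272], [0, 0, 0], 0.1], [[0, -0.0232, 0.0297], [0, 0, 0], 0.1], [[0, -0.0287, 0.0307], [0, 0, 0], 0.1], [[0, -0.032, 0.0309], [0, 0, 0], 0.1]] [ 0. 32.]
[[[0, -0.0033, -0.0002], [0, 0, 0], 0.1], [[0, -0.0067, -0.0007], [0, 0, 0], 0.1], [[0, -0.0088, -0.0012], [0, 0, 0], 0.1], [[0, -0.0109, -0.0019], [0, 0, 0], 0.1], [[0, -0.012, -0.0023], [0, 0, 0], 0.1], [[0, -0.012, -0.0023], [0, 0, 0], 0.1]] [-12.   29.7]
```

Emit:
{"name": "move_arm", "arguments": {"plan": [[[0, -0.001, 0.0066], [0, 0, 0], 0.1], [[0, -0.0032, 0.0129], [0, 0, 0], 0.1], [[0, -0.0068, 0.0186], [0, 0, 0], 0.1], [[0, -0.0114, 0.0234], [0, 0, 0], 0.1], [[0, -0.017, 0.0272], [0, 0, 0], 0.1], [[0, -0.0232, 0.0297], [0, 0, 0], 0.1], [[0, -0.0287, 0.0307], [0, 0, 0], 0.1], [[0, -0.032, 0.0309], [0, 0, 0], 0.1]]}}

```text
time: 9.1
tool_pos: [0.5568, 0.0653, 0.1258]
eef_rot: [0.516, 0.484, -0.515, 0.484]
contact_force: [3.7, 8.0, -0.8]
width: 0.0153
```

```bash
python3 rep.py
```

```text
t 9.1 pos tool mm [ 0.2 -0.4 32.4] F [ 0.8  3.1 -8.3] h 90.7 r 32.4 w 0.0153
```

Emit:
{"name": "move_arm", "arguments": {"plan": [[[0, -0.0033, -0.0002], [0, 0, 0], 0.1], [[0, -0.0067, -0.0007], [0, 0, 0], 0.1], [[0, -0.0088, -0.0012], [0, 0, 0], 0.1], [[0, -0.0109, -0.0019], [0, 0, 0], 0.1], [[0, -0.012, -0.0023], [0, 0, 0], 0.1], [[0, -0.012, -0.0023], [0, 0, 0], 0.1]]}}

```text
time: 9.7
tool_pos: [0.5456, 0.0684, 0.1258]
eef_rot: [0.516, 0.484, -0.515, 0.484]
contact_force: [5.7, 7.7, -2.7]
width: 0.0152
```

```bash
python3 rep.py;python3 -c "
from h import *
a=viewer.read_camera('side')[100:300,150:400];cv2.imwrite('pics/z6.png',cv2.resize(a,None,fx=3,fy=3))"; python3 rep.py
```

```text
t 9.7 pos tool mm [  0.2 -11.7  30.1] F [ 2.7  5.2 -8. ] h 111.3 r 32.3 w 0.0152
t 9.75 pos tool mm [  0.2 -11.8  30.1] F [ 1.3  4.9 -7.7] h 111.3 r 32.4 w 0.0152
```

View pics/z6.png

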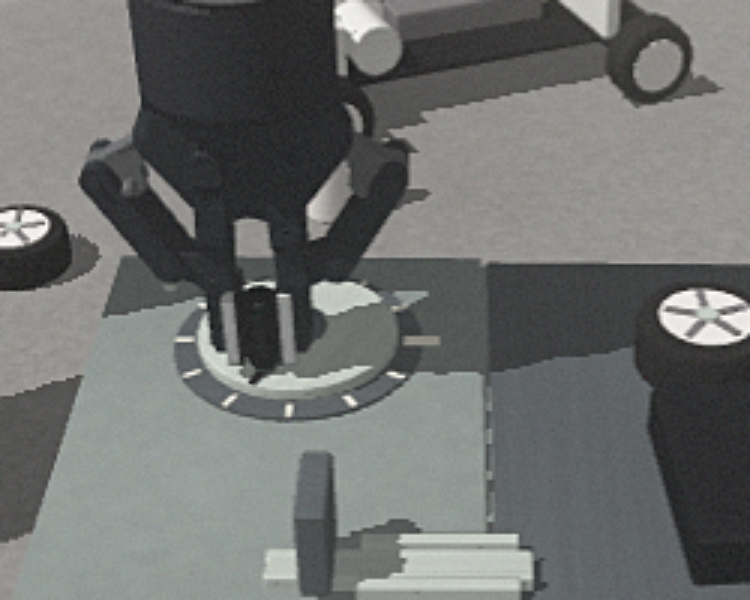

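```bash
python3 gen.py -11.7 29.8 31.9 114 116 118 119 119 119
```

```text
[[[0, -0.0013, -0.0007], [0, 0, 0], 0.1], [[0, -0.0023, -0.0011], [0, 0, 0], 0.1], [[0, -0.0033, -0.0016], [0, 0, 0], 0.1], [[0, -0.0038, -0.0019], [0, 0, 0], 0.1], [[0, -0.0038, -0.0019], [0, 0, 0], 0.1], [[0, -0.0038, -0.0019], [0, 0, 0], 0.1]] [-15.5  27.9]
```

Emit:
{"name": "move_arm", "arguments": {"plan": [[[0, -0.0013, -0.0007], [0, 0, 0], 0.1], [[0, -0.0023, -0.0011], [0, 0, 0], 0.1], [[0, -0.0033, -0.0016], [0, 0, 0], 0.1], [[0, -0.0038, -0.0019], [0, 0, 0], 0.1], [[0, -0.0038, -0.0019], [0, 0, 0], 0.1], [[0, -0.0038, -0.0019], [0, 0, 0], 0.1]]}}

```text
time: 10.35
tool_pos: [0.5422, 0.0702, 0.1257]
eef_rot: [0.516, 0.484, -0.515, 0.484]
contact_force: [6.0, 5.4, -2.8]
width: 0.0153
```

```bash
python3 rep.py;python3 -c "
from h import *
a=viewer.read_camera('side')
O=np.array([.5594,.0976])
for h,r,c in ((120,.047,(0,0,255)),(120,.063,(0,0,255)),(0,.047,(0,255,0)),(0,.063,(0,255,0)),(180,.055,(0,255,0)),(90,.055,(255,0,0))):
  t=yw-np.radians(h); p=proj('side',[O[0]+r*np.cos(t),O[1]+r*np.sin(t),.111])[0].round().astype(int); a[p[1],p[0]]=c
a=a[180:280,190:315];cv2.imwrite('pics/z7.png',cv2.resize(a,None,fx=6,fy=6,interpolation=0))"; python3 rep.py
```

```text
t 10.35 pos tool mm [  0.3 -15.2  28.6] F [ 2.8  5.6 -5.8] h 118.1 r 32.4 w 0.0153
t 10.4 pos tool mm [  0.2 -15.2  28.5] F [ 2.6  5.5 -7.1] h 118.1 r 32.3 w 0.0155
```

View pics/z7.png

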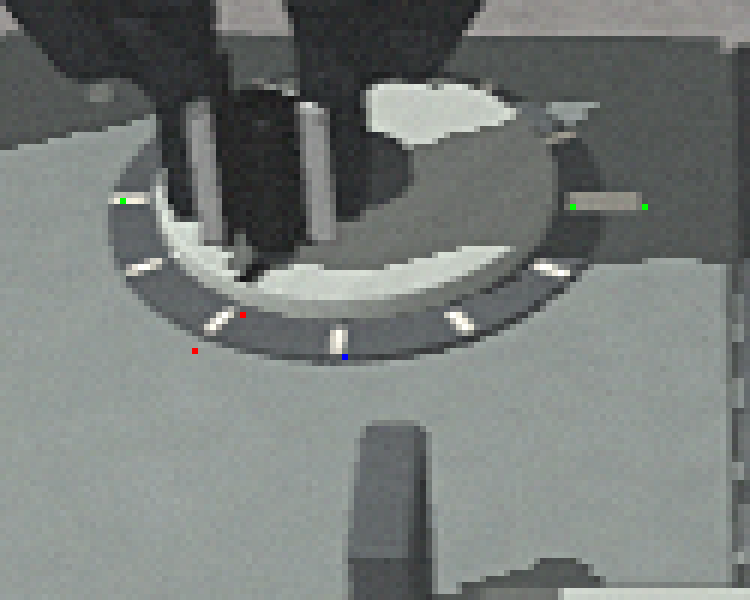

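```bash
python3 gen.py -15.5 27.9 31.8 120.5 120.5 120.5; python3 gen.py -16.1 27.4 31.8 116 106 94 82 70 58 46 34; python3 gen.py 26.4 17.8 31.8 22 10 -2 -14 -26 -38 -50 -60;python3 gen.py 15.9 -27.5 31.8 -72 -84 -96 -108 -120 -132 -144 -156
```

```text
[[[0, -0.0006, -0.0005], [0, 0, 0], 0.1], [[0, -0.0006, -0.0005], [0, 0, 0], 0.1], [[0, -0.0006, -0.0005], [0, 0, 0], 0.1]] [-16.1  27.4]
[[[0, 0.0022, 0.0012], [0, 0, 0], 0.1], [[0, 0.0073, 0.0032], [0, 0, 0], 0.1], [[0, 0.0139, 0.0043], [0, 0, 0], 0.1], [[0, 0.0205, 0.0041], [0, 0, 0], 0.1], [[0, 0.027, 0.0025], [0, 0, 0], 0.1], [[0, 0.033, -0.0004], [0, 0, 0], 0.1], [[0, 0.0382, -0.0045], [0, 0, 0], 0.1], [[0, 0.0425, -0.0096], [0, 0, 0], 0.1]] [26.4 17.8]
[[[0, 0.0031, -0.0059], [0, 0, 0], 0.1], [[0, 0.0049, -0.0123], [0, 0, 0], 0.1], [[0, 0.0054, -0.0189], [0, 0, 0], 0.1], [[0, 0.0045, -0.0255], [0, 0, 0], 0.1], [[0, 0.0022, -0.0317], [0, 0, 0], 0.1], [[0, -0.0013, -0.0374], [0, 0, 0], 0.1], [[0, -0.006, -0.0422], [0, 0, 0], 0.1], [[0, -0.0105, -0.0453], [0, 0, 0], 0.1]] [ 15.9 -27.5]
[[[0, -0.0061, -0.0027], [0, 0, 0], 0.1], [[0, -0.0126, -0.0041], [0, 0, 0], 0.1], [[0, -0.0192, -0.0041], [0, 0, 0], 0.1], [[0, -0.0257, -0.0027], [0, 0, 0], 0.1], [[0, -0.0318, 0.0], [0, 0, 0], 0.1], [[0, -0.0372, 0.0039], [0, 0, 0], 0.1], [[0, -0.0416, 0.0088], [0, 0, 0], 0.1], [[0, -0.045, 0.0146], [0, 0, 0], 0.1]] [-29.1 -12.9]
```

Emit:
{"name": "move_arm", "arguments": {"plan": [[[0, -0.0006, -0.0005], [0, 0, 0], 0.1], [[0, -0.0006, -0.0005], [0, 0, 0], 0.1], [[0, -0.0006, -0.0005], [0, 0, 0], 0.1]]}}

```text
time: 10.7
tool_pos: [0.5415, 0.0707, 0.1258]
eef_rot: [0.516, 0.484, -0.515, 0.484]
contact_force: [6.9, 5.7, -2.8]
width: 0.0153
```

```bash
python3 rep.py
```

```text
t 10.7 pos tool mm [  0.2 -15.9  28.1] F [ 2.8  6.5 -6.2] h 119.6 r 32.3 w 0.0153
```

Emit:
{"name": "move_arm", "arguments": {"plan": [[[0, 0.0022, 0.0012], [0, 0, 0], 0.1], [[0, 0.0073, 0.0032], [0, 0, 0], 0.1], [[0, 0.0139, 0.0043], [0, 0, 0], 0.1], [[0, 0.0205, 0.0041], [0, 0, 0], 0.1], [[0, 0.027, 0.0025], [0, 0, 0], 0.1], [[0, 0.033, -0.0004], [0, 0, 0], 0.1], [[0, 0.0382, -0.0045], [0, 0, 0], 0.1], [[0, 0.0425, -0.0096], [0, 0, 0], 0.1]]}}

```text
time: 11.5
tool_pos: [0.5832, 0.0758, 0.1256]
eef_rot: [-0.515, -0.484, 0.517, -0.483]
contact_force: [-4.0, -0.3, 6.6]
width: 0.0156
```

```bash
python3 rep.py
```

```text
t 11.5 pos tool mm [ 0.4 25.2 20.1] F [-6.6 -3.9  0.6] h 38.5 r 32.2 w 0.0156
```

Emit:
{"name": "move_arm", "arguments": {"plan": [[[0, 0.0031, -0.0059], [0, 0, 0], 0.1], [[0, 0.0049, -0.0123], [0, 0, 0], 0.1], [[0, 0.0054, -0.0189], [0, 0, 0], 0.1], [[0, 0.0045, -0.0255], [0, 0, 0], 0.1], [[0, 0.0022, -0.0317], [0, 0, 0], 0.1], [[0, -0.0013, -0.0374], [0, 0, 0], 0.1], [[0, -0.006, -0.0422], [0, 0, 0], 0.1], [[0, -0.0105, -0.0453], [0, 0, 0], 0.1]]}}

```text
time: 12.3
tool_pos: [0.5766, 0.1243, 0.1258]
eef_rot: [0.516, 0.484, -0.515, 0.484]
contact_force: [4.3, 1.5, 0.9]
width: 0.0153
```

```bash
python3 rep.py
```

```text
t 12.3 pos tool mm [  0.2  15.3 -27.9] F [-0.9  4.2 -1.8] h -61.2 r 31.8 w 0.0153
```

Emit:
{"name": "move_arm", "arguments": {"plan": [[[0, -0.0061, -0.0027], [0, 0, 0], 0.1], [[0, -0.0126, -0.0041], [0, 0, 0], 0.1], [[0, -0.0192, -0.0041], [0, 0, 0], 0.1], [[0, -0.0257, -0.0027], [0, 0, 0], 0.1], [[0, -0.0318, 0.0], [0, 0, 0], 0.1], [[0, -0.0372, 0.0039], [0, 0, 0], 0.1], [[0, -0.0416, 0.0088], [0, 0, 0], 0.1], [[0, -0.045, 0.0146], [0, 0, 0], 0.1]]}}

```text
time: 13.1
tool_pos: [0.53, 0.1101, 0.1257]
eef_rot: [-0.516, -0.484, 0.516, -0.484]
contact_force: [1.9, -0.7, 1.7]
width: 0.0154
```

```bash
python3 rep.py; python3 gen.py -29.1 -12.9 31.8 -168 -180 -192 -204 -216 -228 -240 -252; python3 gen.py -9.8 30.2 31.8 -264 -276 -288 -300 -312 -324 -336 -348
```

```text
t 13.1 pos tool mm [  0.3 -30.2 -10.4] F [-1.7  1.9  0.6] h -160.9 r 32.0 w 0.0154
[[[0, -0.002, 0.0063], [0, 0, 0], 0.1], [[0, -0.0027, 0.0129], [0, 0, 0], 0.1], [[0, -0.002, 0.0195], [0, 0, 0], 0.1], [[0, 0.0, 0.0258], [0, 0, 0], 0.1], [[0, 0.0034, 0.0316], [0, 0, 0], 0.1], [[0, 0.0078, 0.0365], [0, 0, 0], 0.1], [[0, 0.0132, 0.0404], [0, 0, 0], 0.1], [[0, 0.0193, 0.0431], [0, 0, 0], 0.1]] [-9.8 30.2]
[[[0, 0.0065, 0.0014], [0, 0, 0], 0.1], [[0, 0.0131, 0.0014], [0, 0, 0], 0.1], [[0, 0.0196, 0.0], [0, 0, 0], 0.1], [[0, 0.0257, -0.0027], [0, 0, 0], 0.1], [[0, 0.0311, -0.0066], [0, 0, 0], 0.1], [[0, 0.0355, -0.0115], [0, 0, 0], 0.1], [[0, 0.0389, -0.0173], [0, 0, 0], 0.1], [[0, 0.0409, -0.0236], [0, 0, 0], 0.1]] [31.1  6.6]
```

Emit:
{"name": "move_arm", "arguments": {"plan": [[[0, -0.002, 0.0063], [0, 0, 0], 0.1], [[0, -0.0027, 0.0129], [0, 0, 0], 0.1], [[0, -0.002, 0.0195], [0, 0, 0], 0.1], [[0, 0.0, 0.0258], [0, 0, 0], 0.1], [[0, 0.0034, 0.0316], [0, 0, 0], 0.1], [[0, 0.0078, 0.0365], [0, 0, 0], 0.1], [[0, 0.0132, 0.0404], [0, 0, 0], 0.1], [[0, 0.0193, 0.0431], [0, 0, 0], 0.1]]}}

```text
time: 13.9
tool_pos: [0.5467, 0.0678, 0.1256]
eef_rot: [0.516, 0.485, -0.515, 0.483]
contact_force: [-0.9, 8.8, 3.8]
width: 0.0153
```

```bash
python3 rep.py
```

```text
t 13.9 pos tool mm [  0.4 -10.5  30.6] F [-3.8 -1.5 -8.7] h 109.0 r 32.4 w 0.0153
```

Emit:
{"name": "move_arm", "arguments": {"plan": [[[0, 0.0065, 0.0014], [0, 0, 0], 0.1], [[0, 0.0131, 0.0014], [0, 0, 0], 0.1], [[0, 0.0196, 0.0], [0, 0, 0], 0.1], [[0, 0.0257, -0.0027], [0, 0, 0], 0.1], [[0, 0.0311, -0.0066], [0, 0, 0], 0.1], [[0, 0.0355, -0.0115], [0, 0, 0], 0.1], [[0, 0.0389, -0.0173], [0, 0, 0], 0.1], [[0, 0.0409, -0.0236], [0, 0, 0], 0.1]]}}

```text
time: 14.7
tool_pos: [0.5891, 0.0853, 0.1257]
eef_rot: [-0.515, -0.483, 0.517, -0.483]
contact_force: [-1.7, -4.7, 5.0]
width: 0.015
```

```bash
python3 rep.py;python3 gen.py 31.1 6.6 31.8 -358 -368 -378 -387 -395 -402 -408 -412
```

```text
t 14.7 pos tool mm [ 0.3 30.4 10.2] F [-5.  -1.3  4.8] h 18.5 r 32.1 w 0.015
[[[0, 0.0007, -0.0055], [0, 0, 0], 0.1], [[0, 0.0004, -0.011], [0, 0, 0], 0.1], [[0, -0.0009, -0.0164], [0, 0, 0], 0.1], [[0, -0.0028, -0.021], [0, 0, 0], 0.1], [[0, -0.0051, -0.0248], [0, 0, 0], 0.1], [[0, -0.0075, -0.0279], [0, 0, 0], 0.1], [[0, -0.0098, -0.0302], [0, 0, 0], 0.1], [[0, -0.0115, -0.0317], [0, 0, 0], 0.1]] [ 19.6 -25.1]
```

Emit:
{"name": "move_arm", "arguments": {"plan": [[[0, 0.0007, -0.0055], [0, 0, 0], 0.1], [[0, 0.0004, -0.011], [0, 0, 0], 0.1], [[0, -0.0009, -0.0164], [0, 0, 0], 0.1], [[0, -0.0028, -0.021], [0, 0, 0], 0.1], [[0, -0.0051, -0.0248], [0, 0, 0], 0.1], [[0, -0.0075, -0.0279], [0, 0, 0], 0.1], [[0, -0.0098, -0.0302], [0, 0, 0], 0.1], [[0, -0.0115, -0.0317], [0, 0, 0], 0.1]]}}

```text
time: 15.5
tool_pos: [0.5811, 0.1208, 0.1259]
eef_rot: [0.517, 0.483, -0.515, 0.484]
contact_force: [7.8, 3.6, -2.1]
width: 0.0151
```

```bash
python3 rep.py;python3 gen.py 19.6 -25.1 31.9 -417 -422 -427 -431 -434 -437 -439 -440
```

```text
t 15.5 pos tool mm [  0.1  20.  -24.7] F [ 2.1  7.5 -4.1] h -51.0 r 31.8 w 0.0151
[[[0, -0.0022, -0.0017], [0, 0, 0], 0.1], [[0, -0.0046, -0.0031], [0, 0, 0], 0.1], [[0, -0.0071, -0.0043], [0, 0, 0], 0.1], [[0, -0.0092, -0.0051], [0, 0, 0], 0.1], [[0, -0.0108, -0.0056], [0, 0, 0], 0.1], [[0, -0.0124, -0.006], [0, 0, 0], 0.1], [[0, -0.0135, -0.0062], [0, 0, 0], 0.1], [[0, -0.0141, -0.0063], [0, 0, 0], 0.1]] [  5.5 -31.4]
```

Emit:
{"name": "move_arm", "arguments": {"plan": [[[0, -0.0022, -0.0017], [0, 0, 0], 0.1], [[0, -0.0046, -0.0031], [0, 0, 0], 0.1], [[0, -0.0071, -0.0043], [0, 0, 0], 0.1], [[0, -0.0092, -0.0051], [0, 0, 0], 0.1], [[0, -0.0108, -0.0056], [0, 0, 0], 0.1], [[0, -0.0124, -0.006], [0, 0, 0], 0.1], [[0, -0.0135, -0.0062], [0, 0, 0], 0.1], [[0, -0.0141, -0.0063], [0, 0, 0], 0.1]]}}

```text
time: 16.3
tool_pos: [0.5664, 0.1286, 0.1258]
eef_rot: [0.516, 0.484, -0.515, 0.484]
contact_force: [3.7, 5.4, 1.6]
width: 0.0149
```

```bash
python3 rep.py;python3 gen.py 5.5 -31.4 31.9 -443 -445 -447 -448 -449 -449 -449
```

```text
t 16.3 pos tool mm [  0.2   4.8 -31.4] F [-1.6  3.3 -5.6] h -81.3 r 31.8 w 0.0149
[[[0, -0.0016, -0.0003], [0, 0, 0], 0.1], [[0, -0.0027, -0.0004], [0, 0, 0], 0.1], [[0, -0.0038, -0.0005], [0, 0, 0], 0.1], [[0, -0.0044, -0.0005], [0, 0, 0], 0.1], [[0, -0.0049, -0.0005], [0, 0, 0], 0.1], [[0, -0.0049, -0.0005], [0, 0, 0], 0.1], [[0, -0.0049, -0.0005], [0, 0, 0], 0.1]] [  0.6 -31.9]
```

Emit:
{"name": "move_arm", "arguments": {"plan": [[[0, -0.0016, -0.0003], [0, 0, 0], 0.1], [[0, -0.0027, -0.0004], [0, 0, 0], 0.1], [[0, -0.0036, -0.0005], [0, 0, 0], 0.1], [[0, -0.004, -0.0005], [0, 0, 0], 0.1], [[0, -0.0043, -0.0005], [0, 0, 0], 0.1], [[0, -0.0043, -0.0005], [0, 0, 0], 0.1], [[0, -0.0043, -0.0005], [0, 0, 0], 0.1]]}}

```text
time: 17.0
tool_pos: [0.5621, 0.1292, 0.1258]
eef_rot: [0.516, 0.484, -0.515, 0.484]
contact_force: [2.2, 4.6, 2.3]
width: 0.0154
```

```bash
python3 rep.py;python3 -c "
from h import *
a=viewer.read_camera('side')
a=a[160:280,180:330];cv2.imwrite('pics/z8.png',cv2.resize(a,None,fx=5,fy=5,interpolation=2))"; python3 rep.py
```

```text
t 17.0 pos tool mm [  0.2   0.5 -31.7] F [-2.3  1.9 -4.7] h -89.2 r 31.8 w 0.0154
t 17.05 pos tool mm [  0.2   0.4 -31.7] F [-2.   1.6 -4.2] h -89.2 r 31.7 w 0.0153
```

View pics/z8.png

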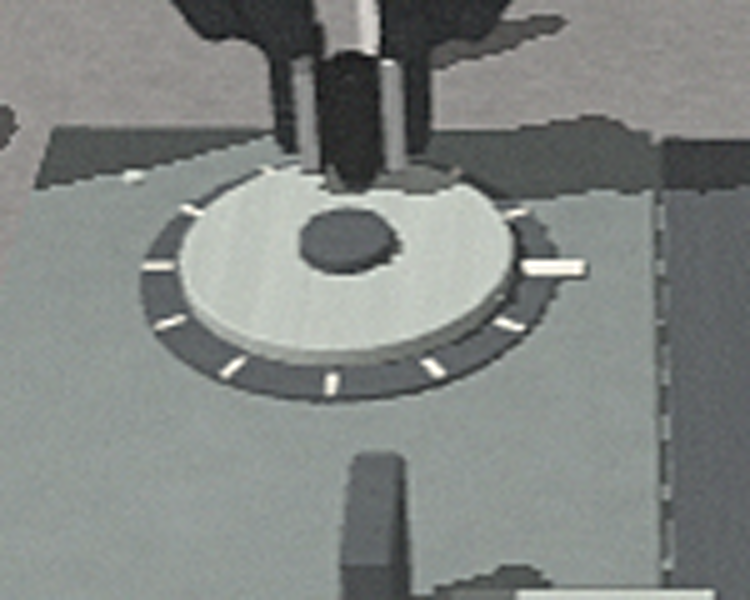

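```bash
cat >> rep.py <<'E'
h=np.arctan2(p[2],p[1]);print("Ftan(cw)",(-np.sin(h)*F[1]+np.cos(h)*F[2]).round(1),"Frad",(np.cos(h)*F[1]+np.sin(h)*F[2]).round(1))
E
python3 rep.py; python3 gen.py 1.2 -31.9 31.9 -84 -78 -71 -64 -57 -51 -47 -45
```

```text
t 17.05 pos tool mm [  0.2   0.4 -31.7] F [-2.   1.6 -4.2] h -89.2 r 31.7 w 0.0153
Ftan(cw) 1.6 Frad 4.3
[[[0, 0.0021, 0.0002], [0, 0, 0], 0.1], [[0, 0.0054, 0.0007], [0, 0, 0], 0.1], [[0, 0.0092, 0.0017], [0, 0, 0], 0.1], [[0, 0.0128, 0.0032], [0, 0, 0], 0.1], [[0, 0.0162, 0.0051], [0, 0, 0], 0.1], [[0, 0.0189, 0.0071], [0, 0, 0], 0.1], [[0, 0.0206, 0.0086], [0, 0, 0], 0.1], [[0, 0.0214, 0.0093], [0, 0, 0], 0.1]] [ 22.6 -22.6]
```

Emit:
{"name": "move_arm", "arguments": {"plan": [[[0, 0.0021, 0.0002], [0, 0, 0], 0.1], [[0, 0.0054, 0.0007], [0, 0, 0], 0.1], [[0, 0.0092, 0.0017], [0, 0, 0], 0.1], [[0, 0.0128, 0.0032], [0, 0, 0], 0.1], [[0, 0.0162, 0.0051], [0, 0, 0], 0.1], [[0, 0.0189, 0.0071], [0, 0, 0], 0.1], [[0, 0.0206, 0.0086], [0, 0, 0], 0.1], [[0, 0.0214, 0.0093], [0, 0, 0], 0.1]]}}

```text
time: 17.85
tool_pos: [0.5833, 0.1186, 0.1258]
eef_rot: [0.516, 0.484, -0.515, 0.484]
contact_force: [3.0, 5.4, 2.0]
width: 0.0153
```

```bash
python3 rep.py; python3 gen.py 22.6 -22.6 31.9 -44 -42.5 -41 -39.5 -38 -37; python3 gen.py 25.5 -19.2 31.9 -36 -35 -34 -33
```

```text
t 17.85 pos tool mm [  0.2  22.3 -22.6] F [-2.   2.6 -5.6] h -45.4 r 31.8 w 0.0153
Ftan(cw) -2.1 Frad 5.8
[[[0, 0.0003, 0.0004], [0, 0, 0], 0.1], [[0, 0.0009, 0.001], [0, 0, 0], 0.1], [[0, 0.0015, 0.0017], [0, 0, 0], 0.1], [[0, 0.002, 0.0023], [0, 0, 0], 0.1], [[0, 0.0025, 0.003], [0, 0, 0], 0.1], [[0, 0.0029, 0.0034], [0, 0, 0], 0.1]] [ 25.5 -19.2]
[[[0, 0.0003, 0.0004], [0, 0, 0], 0.1], [[0, 0.0006, 0.0009], [0, 0, 0], 0.1], [[0, 0.0009, 0.0014], [0, 0, 0], 0.1], [[0, 0.0013, 0.0018], [0, 0, 0], 0.1]] [ 26.8 -17.4]
```

Emit:
{"name": "move_arm", "arguments": {"plan": [[[0, 0.0003, 0.0004], [0, 0, 0], 0.1], [[0, 0.0009, 0.001], [0, 0, 0], 0.1], [[0, 0.0015, 0.0017], [0, 0, 0], 0.1], [[0, 0.002, 0.0023], [0, 0, 0], 0.1], [[0, 0.0025, 0.003], [0, 0, 0], 0.1], [[0, 0.0029, 0.0034], [0, 0, 0], 0.1]]}}

```text
time: 18.45
tool_pos: [0.5858, 0.1153, 0.1258]
eef_rot: [0.516, 0.484, -0.515, 0.484]
contact_force: [4.2, 6.1, 1.2]
width: 0.0152
```

```bash
python3 rep.py; python3 gen.py 25.5 -19.2 31.9 -36 -35 -34 -33 -32; python3 gen.py 27.1 -16.9 31.9 -31 -30 -29 -28 -27;python3 gen.py 28.4 -14.5 31.9 -26 -25 -24 -23 -22;python3 gen.py 29.6 -11.9 31.9 -21 -20 -19 -18 -17
```

```text
t 18.45 pos tool mm [  0.2  25.1 -19.5] F [-1.2  3.7 -6.3] h -37.9 r 31.8 w 0.0152
Ftan(cw) -2.7 Frad 6.8
[[[0, 0.0003, 0.0004], [0, 0, 0], 0.1], [[0, 0.0006, 0.0009], [0, 0, 0], 0.1], [[0, 0.0009, 0.0014], [0, 0, 0], 0.1], [[0, 0.0013, 0.0018], [0, 0, 0], 0.1], [[0, 0.0016, 0.0023], [0, 0, 0], 0.1]] [ 27.1 -16.9]
[[[0, 0.0002, 0.0005], [0, 0, 0], 0.1], [[0, 0.0005, 0.001], [0, 0, 0], 0.1], [[0, 0.0008, 0.0014], [0, 0, 0], 0.1], [[0, 0.0011, 0.0019], [0, 0, 0], 0.1], [[0, 0.0013, 0.0024], [0, 0, 0], 0.1]] [ 28.4 -14.5]
[[[0, 0.0003, 0.0005], [0, 0, 0], 0.1], [[0, 0.0005, 0.001], [0, 0, 0], 0.1], [[0, 0.0007, 0.0015], [0, 0, 0], 0.1], [[0, 0.001, 0.002], [0, 0, 0], 0.1], [[0, 0.0012, 0.0026], [0, 0, 0], 0.1]] [ 29.6 -11.9]
[[[0, 0.0002, 0.0005], [0, 0, 0], 0.1], [[0, 0.0004, 0.001], [0, 0, 0], 0.1], [[0, 0.0006, 0.0015], [0, 0, 0], 0.1], [[0, 0.0007, 0.002], [0, 0, 0], 0.1], [[0, 0.0009, 0.0026], [0, 0, 0], 0.1]] [30.5 -9.3]
```

Emit:
{"name": "move_arm", "arguments": {"plan": [[[0, 0.0003, 0.0004], [0, 0, 0], 0.1], [[0, 0.0006, 0.0009], [0, 0, 0], 0.1], [[0, 0.0009, 0.0014], [0, 0, 0], 0.1], [[0, 0.0013, 0.0018], [0, 0, 0], 0.1], [[0, 0.0016, 0.0023], [0, 0, 0], 0.1]]}}

```text
time: 18.95
tool_pos: [0.5874, 0.1127, 0.1258]
eef_rot: [0.516, 0.484, -0.515, 0.484]
contact_force: [4.8, 4.7, -0.2]
width: 0.0153
```

```bash
python3 rep.py
```

```text
t 18.95 pos tool mm [  0.2  26.9 -17. ] F [ 0.2  4.4 -5.1] h -32.3 r 31.8 w 0.0153
Ftan(cw) -1.9 Frad 6.4
```

Emit:
{"name": "move_arm", "arguments": {"plan": [[[0, 0.0002, 0.0005], [0, 0, 0], 0.1], [[0, 0.0005, 0.001], [0, 0, 0], 0.1], [[0, 0.0008, 0.0014], [0, 0, 0], 0.1], [[0, 0.0011, 0.0019], [0, 0, 0], 0.1], [[0, 0.0013, 0.0024], [0, 0, 0], 0.1]]}}

```text
time: 19.45
tool_pos: [0.5888, 0.1098, 0.1259]
eef_rot: [0.516, 0.484, -0.515, 0.484]
contact_force: [5.9, 4.9, -0.2]
width: 0.0152
```

```bash
python3 rep.py
```

```text
t 19.45 pos tool mm [  0.1  28.5 -14.2] F [ 0.2  5.6 -5.3] h -26.5 r 31.8 w 0.0152
Ftan(cw) -2.2 Frad 7.3
```

Emit:
{"name": "move_arm", "arguments": {"plan": [[[0, 0.0003, 0.0005], [0, 0, 0], 0.1], [[0, 0.0005, 0.001], [0, 0, 0], 0.1], [[0, 0.0007, 0.0015], [0, 0, 0], 0.1], [[0, 0.001, 0.002], [0, 0, 0], 0.1], [[0, 0.0012, 0.0026], [0, 0, 0], 0.1]]}}

```text
time: 19.95
tool_pos: [0.5898, 0.107, 0.1259]
eef_rot: [0.516, 0.484, -0.515, 0.484]
contact_force: [5.7, 3.6, 0.6]
width: 0.0153
```

```bash
python3 rep.py
```

```text
t 19.95 pos tool mm [  0.1  29.7 -11.5] F [-0.6  5.5 -4. ] h -21.2 r 31.9 w 0.0153
Ftan(cw) -1.7 Frad 6.5
```

Emit:
{"name": "move_arm", "arguments": {"plan": [[[0, 0.0002, 0.0005], [0, 0, 0], 0.1], [[0, 0.0004, 0.001], [0, 0, 0], 0.1], [[0, 0.0006, 0.0015], [0, 0, 0], 0.1], [[0, 0.0007, 0.002], [0, 0, 0], 0.1], [[0, 0.0009, 0.0026], [0, 0, 0], 0.1]]}}

```text
time: 20.45
tool_pos: [0.5905, 0.1044, 0.1258]
eef_rot: [0.516, 0.484, -0.515, 0.484]
contact_force: [5.0, 3.4, 0.3]
width: 0.0152
```

```bash
python3 rep.py;python3 gen.py 30.5 -9.3 32 -16 -15 -14 -13 -12; python3 gen.py 31.3 -6.7 32 -11 -10 -9 -8 -7;python3 gen.py 31.8 -3.9 32 -6 -5 -4 -3 -2;python3 gen.py 32 -1.1 32 -1 0 1 2 3;python3 gen.py 32 1.7 32 4 5 6 7 8;python3 gen.py 31.7 4.5 32 9 10 11 12 13
```

```text
t 20.45 pos tool mm [ 0.2 30.6 -9. ] F [-0.3  4.8 -3.8] h -16.4 r 31.8 w 0.0152
Ftan(cw) -2.3 Frad 5.6
[[[0, 0.0003, 0.0005], [0, 0, 0], 0.1], [[0, 0.0004, 0.001], [0, 0, 0], 0.1], [[0, 0.0005, 0.0016], [0, 0, 0], 0.1], [[0, 0.0007, 0.0021], [0, 0, 0], 0.1], [[0, 0.0008, 0.0026], [0, 0, 0], 0.1]] [31.3 -6.7]
[[[0, 0.0001, 0.0006], [0, 0, 0], 0.1], [[0, 0.0002, 0.0011], [0, 0, 0], 0.1], [[0, 0.0003, 0.0017], [0, 0, 0], 0.1], [[0, 0.0004, 0.0022], [0, 0, 0], 0.1], [[0, 0.0005, 0.0028], [0, 0, 0], 0.1]] [31.8 -3.9]
[[[0, 0.0, 0.0006], [0, 0, 0], 0.1], [[0, 0.0001, 0.0011], [0, 0, 0], 0.1], [[0, 0.0001, 0.0017], [0, 0, 0], 0.1], [[0, 0.0002, 0.0022], [0, 0, 0], 0.1], [[0, 0.0002, 0.0028], [0, 0, 0], 0.1]] [32.  -1.1]
[[[0, 0.0, 0.0005], [0, 0, 0], 0.1], [[0, 0.0, 0.0011], [0, 0, 0], 0.1], [[0, 0.0, 0.0017], [0, 0, 0], 0.1], [[0, 0.0, 0.0022], [0, 0, 0], 0.1], [[0, 0.0, 0.0028], [0, 0, 0], 0.1]] [32.   1.7]
[[[0, -0.0001, 0.0005], [0, 0, 0], 0.1], [[0, -0.0001, 0.0011], [0, 0, 0], 0.1], [[0, -0.0002, 0.0016], [0, 0, 0], 0.1], [[0, -0.0002, 0.0022], [0, 0, 0], 0.1], [[0, -0.0003, 0.0028], [0, 0, 0], 0.1]] [31.7  4.5]
[[[0, -0.0001, 0.0005], [0, 0, 0], 0.1], [[0, -0.0002, 0.0011], [0, 0, 0], 0.1], [[0, -0.0003, 0.0016], [0, 0, 0], 0.1], [[0, -0.0004, 0.0022], [0, 0, 0], 0.1], [[0, -0.0005, 0.0027], [0, 0, 0], 0.1]] [31.2  7.2]
```

Now I judge from the returned force (world +y means resistance here).

Emit:
{"name": "move_arm", "arguments": {"plan": [[[0, 0.0003, 0.0005], [0, 0, 0], 0.1], [[0, 0.0004, 0.001], [0, 0, 0], 0.1], [[0, 0.0005, 0.0016], [0, 0, 0], 0.1], [[0, 0.0007, 0.0021], [0, 0, 0], 0.1], [[0, 0.0008, 0.0026], [0, 0, 0], 0.1]]}}

```text
time: 20.95
tool_pos: [0.5911, 0.1015, 0.1258]
eef_rot: [0.516, 0.484, -0.515, 0.484]
contact_force: [4.4, 2.6, -0.3]
width: 0.0156
```

Emit:
{"name": "move_arm", "arguments": {"plan": [[[0, 0.0001, 0.0006], [0, 0, 0], 0.1], [[0, 0.0002, 0.0011], [0, 0, 0], 0.1], [[0, 0.0003, 0.0017], [0, 0, 0], 0.1], [[0, 0.0004, 0.0022], [0, 0, 0], 0.1], [[0, 0.0005, 0.0028], [0, 0, 0], 0.1]]}}

```text
time: 21.45
tool_pos: [0.5913, 0.0982, 0.1258]
eef_rot: [0.516, 0.483, -0.515, 0.484]
contact_force: [4.5, 2.9, 1.6]
width: 0.0152
```

Emit:
{"name": "move_arm", "arguments": {"plan": [[[0, 0.0, 0.0006], [0, 0, 0], 0.1], [[0, 0.0001, 0.0011], [0, 0, 0], 0.1], [[0, 0.0001, 0.0017], [0, 0, 0], 0.1], [[0, 0.0002, 0.0022], [0, 0, 0], 0.1], [[0, 0.0002, 0.0028], [0, 0, 0], 0.1]]}}

```text
time: 21.95
tool_pos: [0.5913, 0.0953, 0.1258]
eef_rot: [0.516, 0.483, -0.515, 0.484]
contact_force: [5.0, 2.7, 0.3]
width: 0.0151
```

Emit:
{"name": "move_arm", "arguments": {"plan": [[[0, 0.0, 0.0005], [0, 0, 0], 0.1], [[0, 0.0, 0.0011], [0, 0, 0], 0.1], [[0, 0.0, 0.0017], [0, 0, 0], 0.1], [[0, 0.0, 0.0022], [0, 0, 0], 0.1], [[0, 0.0, 0.0028], [0, 0, 0], 0.1]]}}

```text
time: 22.45
tool_pos: [0.5909, 0.0924, 0.1258]
eef_rot: [0.516, 0.483, -0.516, 0.484]
contact_force: [5.1, 0.9, 1.1]
width: 0.0149
```

Emit:
{"name": "move_arm", "arguments": {"plan": [[[0, -0.0001, 0.0005], [0, 0, 0], 0.1], [[0, -0.0001, 0.0011], [0, 0, 0], 0.1], [[0, -0.0002, 0.0016], [0, 0, 0], 0.1], [[0, -0.0002, 0.0022], [0, 0, 0], 0.1], [[0, -0.0003, 0.0028], [0, 0, 0], 0.1]]}}

```text
time: 22.95
tool_pos: [0.5904, 0.0897, 0.1258]
eef_rot: [0.516, 0.484, -0.516, 0.484]
contact_force: [4.8, 0.8, 1.0]
width: 0.0154
```

```bash
python3 rep.py
```

```text
t 22.95 pos tool mm [ 0.2 31.5  5.7] F [-1.   4.7 -1.1] h 10.3 r 32.0 w 0.0154
Ftan(cw) -1.9 Frad 4.4
```

Emit:
{"name": "move_arm", "arguments": {"plan": [[[0, -0.0001, 0.0005], [0, 0, 0], 0.1], [[0, -0.0002, 0.0011], [0, 0, 0], 0.1], [[0, -0.0004, 0.0016], [0, 0, 0], 0.1], [[0, -0.0005, 0.0022], [0, 0, 0], 0.1], [[0, -0.0006, 0.0027], [0, 0, 0], 0.1]]}}

```text
time: 23.45
tool_pos: [0.5894, 0.0866, 0.1258]
eef_rot: [-0.516, -0.483, 0.516, -0.484]
contact_force: [4.4, -1.2, 1.6]
width: 0.0151
```

```bash
python3 rep.py; python3 gen.py 31 8.3 32 16 17 18 19 20; python3 gen.py 30.1 10.9 32 21 22 23 24 25;python3 gen.py 29 13.5 32 26 27 28 29 30;python3 gen.py 27.7 16 32 31 32 33 34 35;python3 gen.py 26.2 18.4 32 36 37 38 39 40;python3 gen.py 24.5 20.6 32 41 42 43 44 45;python3 gen.py 22.6 22.6 32 46 47 48 49 50
```

```text
t 23.45 pos tool mm [ 0.2 30.7  8.9] F [-1.6  4.5  0.9] h 16.1 r 31.9 w 0.0151
Ftan(cw) -0.4 Frad 4.6
[[[0, -0.0002, 0.0005], [0, 0, 0], 0.1], [[0, -0.0004, 0.0011], [0, 0, 0], 0.1], [[0, -0.0006, 0.0016], [0, 0, 0], 0.1], [[0, -0.0007, 0.0021], [0, 0, 0], 0.1], [[0, -0.0009, 0.0026], [0, 0, 0], 0.1]] [30.1 10.9]
[[[0, -0.0002, 0.0006], [0, 0, 0], 0.1], [[0, -0.0004, 0.0011], [0, 0, 0], 0.1], [[0, -0.0006, 0.0016], [0, 0, 0], 0.1], [[0, -0.0009, 0.0021], [0, 0, 0], 0.1], [[0, -0.0011, 0.0026], [0, 0, 0], 0.1]] [29.  13.5]
[[[0, -0.0002, 0.0005], [0, 0, 0], 0.1], [[0, -0.0005, 0.001], [0, 0, 0], 0.1], [[0, -0.0007, 0.0015], [0, 0, 0], 0.1], [[0, -0.001, 0.002], [0, 0, 0], 0.1], [[0, -0.0013, 0.0025], [0, 0, 0], 0.1]] [27.7 16. ]
[[[0, -0.0003, 0.0005], [0, 0, 0], 0.1], [[0, -0.0006, 0.001], [0, 0, 0], 0.1], [[0, -0.0009, 0.0014], [0, 0, 0], 0.1], [[0, -0.0012, 0.0019], [0, 0, 0], 0.1], [[0, -0.0015, 0.0024], [0, 0, 0], 0.1]] [26.2 18.4]
[[[0, -0.0003, 0.0004], [0, 0, 0], 0.1], [[0, -0.0006, 0.0009], [0, 0, 0], 0.1], [[0, -0.001, 0.0013], [0, 0, 0], 0.1], [[0, -0.0013, 0.0017], [0, 0, 0], 0.1], [[0, -0.0017, 0.0022], [0, 0, 0], 0.1]] [24.5 20.6]
[[[0, -0.0003, 0.0004], [0, 0, 0], 0.1], [[0, -0.0007, 0.0008], [0, 0, 0], 0.1], [[0, -0.0011, 0.0012], [0, 0, 0], 0.1], [[0, -0.0015, 0.0016], [0, 0, 0], 0.1], [[0, -0.0019, 0.002], [0, 0, 0], 0.1]] [22.6 22.6]
[[[0, -0.0004, 0.0004], [0, 0, 0], 0.1], [[0, -0.0008, 0.0008], [0, 0, 0], 0.1], [[0, -0.0012, 0.0012], [0, 0, 0], 0.1], [[0, -0.0016, 0.0016], [0, 0, 0], 0.1], [[0, -0.002, 0.0019], [0, 0, 0], 0.1]] [20.6 24.5]
```

Emit:
{"name": "move_arm", "arguments": {"plan": [[[0, -0.0002, 0.0005], [0, 0, 0], 0.1], [[0, -0.0004, 0.0011], [0, 0, 0], 0.1], [[0, -0.0006, 0.0016], [0, 0, 0], 0.1], [[0, -0.0007, 0.0021], [0, 0, 0], 0.1], [[0, -0.0009, 0.0026], [0, 0, 0], 0.1]]}}

```text
time: 23.95
tool_pos: [0.5885, 0.0842, 0.1258]
eef_rot: [0.516, 0.483, -0.516, 0.484]
contact_force: [4.7, -0.2, 1.0]
width: 0.0152
```

```bash
python3 rep.py
```

```text
t 23.95 pos tool mm [ 0.2 29.9 11.3] F [-1.   4.7 -0.1] h 20.8 r 32.0 w 0.0152
Ftan(cw) -1.8 Frad 4.4
```

Emit:
{"name": "move_arm", "arguments": {"plan": [[[0, -0.0002, 0.0006], [0, 0, 0], 0.1], [[0, -0.0004, 0.0011], [0, 0, 0], 0.1], [[0, -0.0006, 0.0016], [0, 0, 0], 0.1], [[0, -0.0009, 0.0021], [0, 0, 0], 0.1], [[0, -0.0011, 0.0026], [0, 0, 0], 0.1]]}}

```text
time: 24.45
tool_pos: [0.5871, 0.0817, 0.1258]
eef_rot: [0.516, 0.483, -0.516, 0.484]
contact_force: [5.6, -0.3, 0.8]
width: 0.0152
```

```bash
python3 rep.py
```

```text
t 24.45 pos tool mm [ 0.2 28.8 13.9] F [-0.8  5.7 -0.1] h 25.9 r 32.0 w 0.0152
Ftan(cw) -2.6 Frad 5.0
```

Emit:
{"name": "move_arm", "arguments": {"plan": [[[0, -0.0002, 0.0005], [0, 0, 0], 0.1], [[0, -0.0005, 0.001], [0, 0, 0], 0.1], [[0, -0.0007, 0.0015], [0, 0, 0], 0.1], [[0, -0.001, 0.002], [0, 0, 0], 0.1], [[0, -0.0013, 0.0025], [0, 0, 0], 0.1]]}}

```text
time: 24.95
tool_pos: [0.5856, 0.0792, 0.1258]
eef_rot: [-0.516, -0.483, 0.516, -0.484]
contact_force: [4.2, -1.9, 2.7]
width: 0.0156
```

```bash
python3 rep.py
```

```text
t 24.95 pos tool mm [ 0.2 27.4 16.5] F [-2.7  4.3  1.6] h 31.1 r 32.0 w 0.0156
Ftan(cw) -0.9 Frad 4.5
```

Emit:
{"name": "move_arm", "arguments": {"plan": [[[0, -0.0003, 0.0005], [0, 0, 0], 0.1], [[0, -0.0006, 0.001], [0, 0, 0], 0.1], [[0, -0.0009, 0.0014], [0, 0, 0], 0.1], [[0, -0.0012, 0.0019], [0, 0, 0], 0.1], [[0, -0.0015, 0.0024], [0, 0, 0], 0.1]]}}

```text
time: 25.45
tool_pos: [0.5839, 0.077, 0.1258]
eef_rot: [0.516, 0.484, -0.516, 0.484]
contact_force: [5.3, -0.3, 1.6]
width: 0.0152
```

```bash
python3 rep.py
```

```text
t 25.45 pos tool mm [ 0.2 25.9 18.8] F [-1.6  5.3 -0.1] h 35.9 r 32.0 w 0.0152
Ftan(cw) -3.1 Frad 4.2
```

Emit:
{"name": "move_arm", "arguments": {"plan": [[[0, -0.0003, 0.0004], [0, 0, 0], 0.1], [[0, -0.0006, 0.0009], [0, 0, 0], 0.1], [[0, -0.001, 0.0013], [0, 0, 0], 0.1], [[0, -0.0013, 0.0017], [0, 0, 0], 0.1], [[0, -0.0017, 0.0022], [0, 0, 0], 0.1]]}}

```text
time: 25.95
tool_pos: [0.5818, 0.0748, 0.1257]
eef_rot: [-0.516, -0.484, 0.516, -0.484]
contact_force: [2.4, -4.8, 4.5]
width: 0.0153
```

```bash
python3 rep.py
```

```text
t 25.95 pos tool mm [ 0.3 24.  21.2] F [-4.5  2.8  4.6] h 41.5 r 32.0 w 0.0153
Ftan(cw) 1.6 Frad 5.1
```

Emit:
{"name": "move_arm", "arguments": {"plan": [[[0, -0.0003, 0.0004], [0, 0, 0], 0.1], [[0, -0.0007, 0.0008], [0, 0, 0], 0.1], [[0, -0.0011, 0.0012], [0, 0, 0], 0.1], [[0, -0.0015, 0.0016], [0, 0, 0], 0.1], [[0, -0.0019, 0.002], [0, 0, 0], 0.1]]}}

```text
time: 26.45
tool_pos: [0.5799, 0.073, 0.1257]
eef_rot: [-0.516, -0.484, 0.516, -0.484]
contact_force: [3.4, -4.2, 3.7]
width: 0.0156
```

```bash
python3 rep.py; python3 gen.py 20.6 24.5 32 51 52 53 54 55;  python3 gen.py 18.4 26.2 32 56 57 58 59 60;python3 gen.py 16 27.7 32 61 62 63 64 65;python3 gen.py 13.5 29 32 66 67 68 69 70;python3 gen.py 10.9 30.1 32 71 72 73 74 75; python3 gen.py 8.3 30.9 32 76 77 78 79 80; python3 gen.py 5.6 31.5 32 81 82 83 84 85
```

```text
t 26.45 pos tool mm [ 0.3 22.1 23.1] F [-3.7  3.7  4. ] h 46.2 r 32.0 w 0.0156
Ftan(cw) 0.0 Frad 5.4
[[[0, -0.0005, 0.0004], [0, 0, 0], 0.1], [[0, -0.0009, 0.0007], [0, 0, 0], 0.1], [[0, -0.0013, 0.0011], [0, 0, 0], 0.1], [[0, -0.0018, 0.0014], [0, 0, 0], 0.1], [[0, -0.0022, 0.0017], [0, 0, 0], 0.1]] [18.4 26.2]
[[[0, -0.0005, 0.0003], [0, 0, 0], 0.1], [[0, -0.001, 0.0006], [0, 0, 0], 0.1], [[0, -0.0014, 0.0009], [0, 0, 0], 0.1], [[0, -0.0019, 0.0012], [0, 0, 0], 0.1], [[0, -0.0024, 0.0015], [0, 0, 0], 0.1]] [16.  27.7]
[[[0, -0.0005, 0.0003], [0, 0, 0], 0.1], [[0, -0.001, 0.0006], [0, 0, 0], 0.1], [[0, -0.0015, 0.0008], [0, 0, 0], 0.1], [[0, -0.002, 0.0011], [0, 0, 0], 0.1], [[0, -0.0025, 0.0013], [0, 0, 0], 0.1]] [13.5 29. ]
[[[0, -0.0005, 0.0002], [0, 0, 0], 0.1], [[0, -0.001, 0.0005], [0, 0, 0], 0.1], [[0, -0.0015, 0.0007], [0, 0, 0], 0.1], [[0, -0.002, 0.0009], [0, 0, 0], 0.1], [[0, -0.0026, 0.0011], [0, 0, 0], 0.1]] [10.9 30.1]
[[[0, -0.0005, 0.0002], [0, 0, 0], 0.1], [[0, -0.001, 0.0003], [0, 0, 0], 0.1], [[0, -0.0015, 0.0005], [0, 0, 0], 0.1], [[0, -0.0021, 0.0007], [0, 0, 0], 0.1], [[0, -0.0026, 0.0008], [0, 0, 0], 0.1]] [ 8.3 30.9]
[[[0, -0.0006, 0.0001], [0, 0, 0], 0.1], [[0, -0.0011, 0.0003], [0, 0, 0], 0.1], [[0, -0.0016, 0.0004], [0, 0, 0], 0.1], [[0, -0.0022, 0.0005], [0, 0, 0], 0.1], [[0, -0.0027, 0.0006], [0, 0, 0], 0.1]] [ 5.6 31.5]
[[[0, -0.0006, 0.0001], [0, 0, 0], 0.1], [[0, -0.0011, 0.0002], [0, 0, 0], 0.1], [[0, -0.0017, 0.0003], [0, 0, 0], 0.1], [[0, -0.0023, 0.0003], [0, 0, 0], 0.1], [[0, -0.0028, 0.0004], [0, 0, 0], 0.1]] [ 2.8 31.9]
```

Emit:
{"name": "move_arm", "arguments": {"plan": [[[0, -0.0005, 0.0004], [0, 0, 0], 0.1], [[0, -0.0009, 0.0007], [0, 0, 0], 0.1], [[0, -0.0013, 0.0011], [0, 0, 0], 0.1], [[0, -0.0018, 0.0014], [0, 0, 0], 0.1], [[0, -0.0022, 0.0017], [0, 0, 0], 0.1]]}}

```text
time: 26.95
tool_pos: [0.5778, 0.0714, 0.1258]
eef_rot: [0.516, 0.483, -0.516, 0.484]
contact_force: [4.2, -3.8, 2.0]
width: 0.0151
```

```bash
python3 rep.py
```

```text
t 26.95 pos tool mm [ 0.2 20.2 24.8] F [-2.   4.5  3.5] h 50.9 r 32.0 w 0.0151
Ftan(cw) -1.3 Frad 5.5
```

Emit:
{"name": "move_arm", "arguments": {"plan": [[[0, -0.0005, 0.0003], [0, 0, 0], 0.1], [[0, -0.001, 0.0006], [0, 0, 0], 0.1], [[0, -0.0014, 0.0009], [0, 0, 0], 0.1], [[0, -0.0019, 0.0012], [0, 0, 0], 0.1], [[0, -0.0024, 0.0015], [0, 0, 0], 0.1]]}}

```text
time: 27.45
tool_pos: [0.5753, 0.0699, 0.1258]
eef_rot: [-0.516, -0.483, 0.516, -0.484]
contact_force: [3.7, -4.9, 3.5]
width: 0.0154
```

```bash
python3 rep.py
```

```text
t 27.45 pos tool mm [ 0.2 17.8 26.6] F [-3.5  4.1  4.6] h 56.1 r 32.0 w 0.0154
Ftan(cw) -0.8 Frad 6.1
```

Emit:
{"name": "move_arm", "arguments": {"plan": [[[0, -0.0005, 0.0003], [0, 0, 0], 0.1], [[0, -0.001, 0.0006], [0, 0, 0], 0.1], [[0, -0.0015, 0.0008], [0, 0, 0], 0.1], [[0, -0.002, 0.0011], [0, 0, 0], 0.1], [[0, -0.0025, 0.0013], [0, 0, 0], 0.1]]}}

```text
time: 27.95
tool_pos: [0.5733, 0.0688, 0.1258]
eef_rot: [0.516, 0.483, -0.516, 0.484]
contact_force: [7.9, -5.1, 0.5]
width: 0.0157
```

```bash
python3 rep.py
```

```text
t 27.95 pos tool mm [ 0.2 15.9 27.7] F [-0.5  8.2  4.6] h 60.2 r 32.0 w 0.0157
Ftan(cw) -4.9 Frad 8.0
```

Emit:
{"name": "move_arm", "arguments": {"plan": [[[0, -0.0005, 0.0002], [0, 0, 0], 0.1], [[0, -0.001, 0.0004], [0, 0, 0], 0.1], [[0, -0.001, 0.0004], [0, 0, 0], 0.1]]}}

```text
time: 28.25
tool_pos: [0.5729, 0.0687, 0.1259]
eef_rot: [0.516, 0.483, -0.515, 0.485]
contact_force: [10.4, -4.4, -2.7]
width: 0.0155
```

```bash
python3 rep.py
```

```text
t 28.25 pos tool mm [ 0.1 15.5 27.9] F [ 2.7 10.7  3.7] h 61.0 r 31.9 w 0.0155
Ftan(cw) -7.5 Frad 8.4
```

Emit:
{"name": "move_arm", "arguments": {"plan": [[[0, -0.0005, 0.0002], [0, 0, 0], 0.1], [[0, -0.001, 0.0004], [0, 0, 0], 0.1], [[0, -0.001, 0.0004], [0, 0, 0], 0.1]]}}

```text
time: 28.55
tool_pos: [0.5724, 0.0685, 0.126]
eef_rot: [0.517, 0.483, -0.515, 0.485]
contact_force: [13.2, -3.8, -4.3]
width: 0.0151
```

```bash
python3 rep.py
```

```text
t 28.55 pos tool mm [ 0.  15.  28.2] F [ 4.3 13.4  2.8] h 61.9 r 31.9 w 0.0151
Ftan(cw) -10.5 Frad 8.8
```

Emit:
{"name": "move_arm", "arguments": {"plan": [[[0, -0.0005, 0.0002], [0, 0, 0], 0.1], [[0, -0.001, 0.0004], [0, 0, 0], 0.1], [[0, -0.001, 0.0004], [0, 0, 0], 0.1]]}}

```text
time: 28.85
tool_pos: [0.5721, 0.0684, 0.126]
eef_rot: [0.517, 0.482, -0.514, 0.485]
contact_force: [16.5, -1.6, -6.1]
width: 0.0156
```

```bash
python3 rep.py; python3 -c "
from h import *
a=viewer.read_camera('side')
a=a[160:280,180:330];cv2.imwrite('pics/z9.png',cv2.resize(a,None,fx=5,fy=5,interpolation=2))"; python3 rep.py
```

```text
t 28.85 pos tool mm [-0.  14.7 28.3] F [ 6.1 16.5  0.4] h 62.6 r 31.9 w 0.0156
Ftan(cw) -14.5 Frad 8.0
t 28.9 pos tool mm [-0.  14.6 28.3] F [ 6.  17.3  1.8] h 62.7 r 31.9 w 0.0148
Ftan(cw) -14.5 Frad 9.5
```

View pics/z9.png

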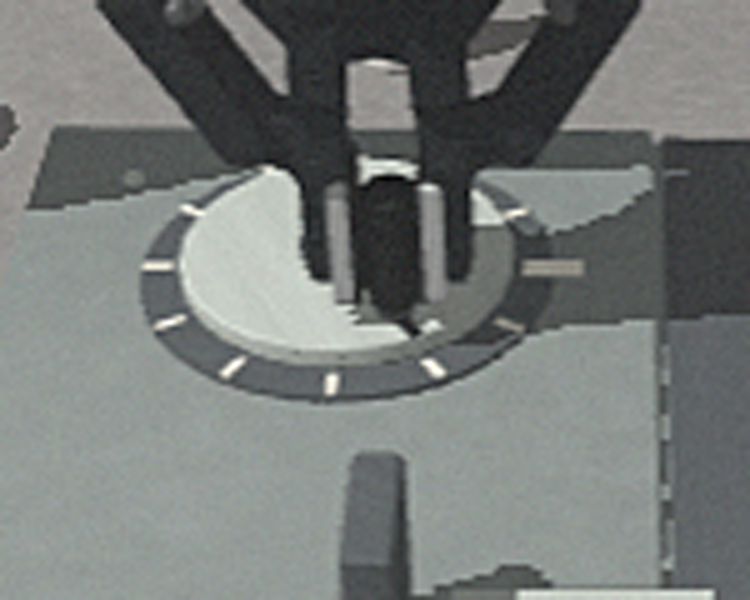

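Emit:
{"name": "move_arm", "arguments": {"plan": [[[0, 0.0015, -0.0006], [0, 0, 0], 0.1], [[0, 0.003, -0.0013], [0, 0, 0], 0.1], [[0, 0.003, -0.0013], [0, 0, 0], 0.5], [[0, 0.003, -0.0013], [0, 0, 0], 0.5], [[0, 0.003, -0.0013], [0, 0, 0], 0.5], [[0, 0.003, -0.0013], [0, 0, 0], 0.5]]}}

```text
time: 29.5
tool_pos: [0.572, 0.0699, 0.1254]
eef_rot: [-0.515, -0.484, 0.516, -0.484]
contact_force: [1.1, -0.2, -0.4]
width: 0.0425
```

```bash
python3 rep.py
```

```text
t 29.5 pos tool mm [ 0.6 14.5 26.8] F [0.4 1.1 0.1] h 61.6 r 30.4 w 0.0425
Ftan(cw) -0.9 Frad 0.6
```

Emit:
{"name": "move_arm", "arguments": {"plan": [[[-0.025, 0, 0], [0, 0, 0], 0.5], [[-0.055, 0, 0], [0, 0, 0], 0.5], [[-0.065, 0.001, 0.02], [0, 0, 0], 0.5], [[-0.065, 0.002, 0.05], [0, 0, 0], 0.5], [[-0.065, 0.004, 0.085], [0, 0, 0], 0.5], [[-0.065, 0.0055, 0.115], [0, 0, 0], 0.5], [[-0.065, 0.0055, 0.123], [0, 0, 0], 0.5], [[-0.065, 0.0055, 0.123], [0, 0, 0], 0.5]]}}

```text
time: 30.3
tool_pos: [0.5698, -0.0549, 0.1907]
eef_rot: [-0.516, -0.483, 0.516, -0.483]
contact_force: [0.5, 0.6, -0.1]
width: 0.0427
```

```bash
python3 rep.py; python3 -c "
from h import *
for n in C:
  a=viewer.read_camera(n); cv2.imwrite(f'pics/{n}10.png',a)
  print(n,[(d['point'],d['p']) for d in viewer.spot_point('bolt_grip',n)][:2],[(d['point'],d['p']) for d in viewer.spot_point('crank',n)][:2])
  print(proj(n,safe2w([.5594,.0976,yw],[[.020,-.150,.142],[.02,-.15,.158]])))
"; python3 rep.py
```

```text
t 30.3 pos tool mm [-64.7  21.1 151.4] F [ 0.1  0.5 -0.7] h 82.1 r 152.9 w 0.0427
Ftan(cw) -0.5 Frad -0.6
side [([256.7, 268.8], 0.72)] [([256.0, 217.0], 0.64)]
[[256.29103498 271.00554656]
 [255.55704945 259.90707629]]
top [] [([311.4, 275.8], 0.55)]
[[401.45179976 278.61301375]
 [402.98637187 278.73760828]]
t 30.6 pos tool mm [-64.6  21.3 148.6] F [-0.   0.1  0.7] h 81.8 r 150.1 w 0.0429
Ftan(cw) 0.0 Frad 0.7
```

View pics/side10.png

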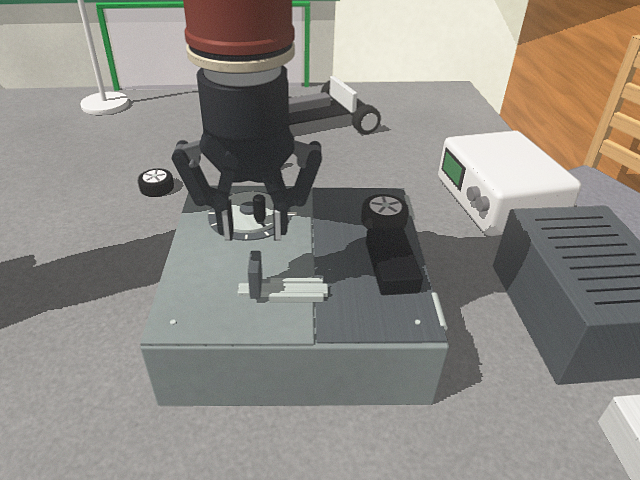

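View pics/top10.png

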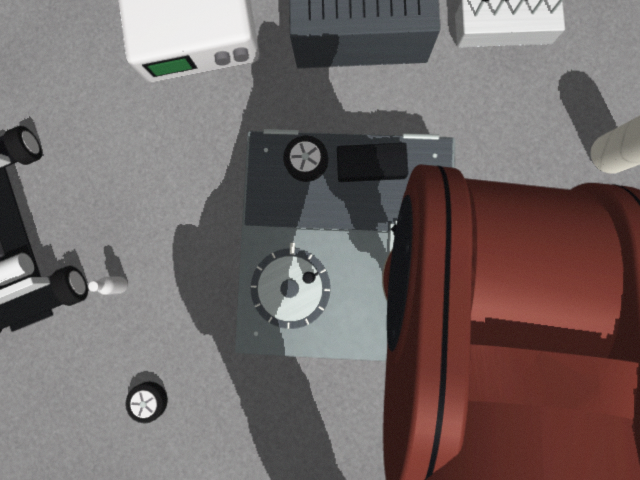

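Emit:
{"name": "move_arm", "arguments": {"plan": [[[0.02, -0.001, 0.001], [0, 0, 0], 0.5], [[0.04, -0.001, 0.001], [0, 0, 0], 0.5], [[0.053, -0.001, 0.001], [0, 0, 0], 0.5], [[0.061, -0.001, 0.001], [0, 0, 0], 0.5], [[0.063, -0.001, 0.001], [0, 0, 0], 0.5], [[0.063, -0.001, 0.001], [0, 0, 0], 0.5]]}}

```text
time: 31.2
tool_pos: [0.5693, -0.0545, 0.128]
eef_rot: [0.516, 0.484, -0.516, 0.484]
contact_force: [0.4, 0.2, 0.9]
width: 0.0426
```

```bash
python3 rep.py; python3 -c "
from h import *
a=viewer.read_camera('side')
a=a[200:320,180:340];cv2.imwrite('pics/z11.png',cv2.resize(a,None,fx=5,fy=5,interpolation=2))"; python3 rep.py
```

```text
t 31.2 pos tool mm [ -2.   20.6 151. ] F [-0.9  0.4 -0.3] h 82.2 r 152.4 w 0.0426
Ftan(cw) -0.5 Frad -0.2
t 31.25 pos tool mm [ -2.3  20.7 151.1] F [ 0.5 -0.4 -0.4] h 82.2 r 152.5 w 0.0431
Ftan(cw) 0.3 Frad -0.5
```

View pics/z11.png

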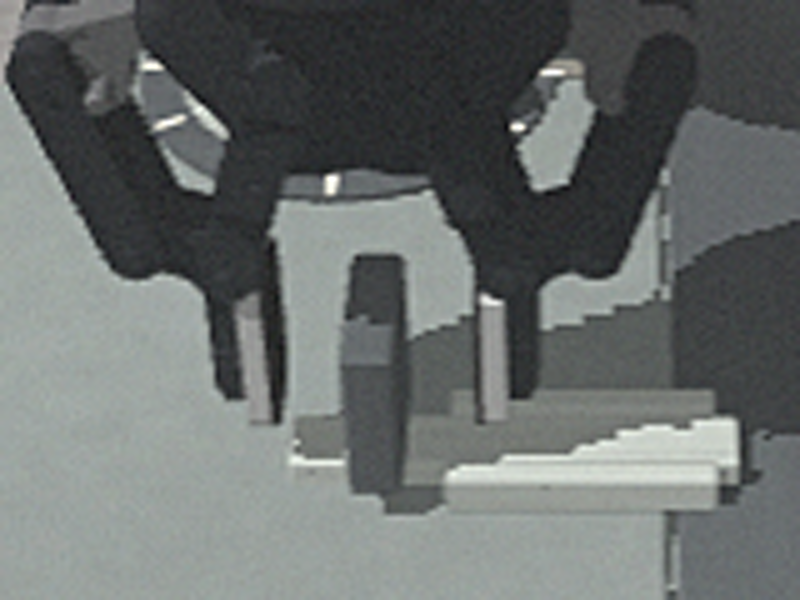

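Emit:
{"name": "move_arm", "arguments": {"plan": [[[0, 0, 0], [0, 0, 0], 0.3], [[0, 0, 0], [0, 0, 0], 0.15], [[0, 0, 0], [0, 0, 0], 0.1], [[0, 0, 0], [0, 0, 0], 0.05], [[0, 0, 0], [0, 0, 0], 0.05], [[0, 0, 0], [0, 0, 0], 0.05]], "grip_force": 20}}

```text
time: 31.85
tool_pos: [0.5687, -0.0545, 0.1284]
eef_rot: [0.516, 0.484, -0.516, 0.483]
contact_force: [-6.4, 0.8, 6.9]
width: 0.0116
```

```bash
python3 rep.py
```

```text
t 31.85 pos tool mm [ -2.4  19.9 151.1] F [-6.9 -6.4 -0.3] h 82.5 r 152.4 w 0.0116
Ftan(cw) 6.3 Frad -1.2
```

Emit:
{"name": "move_arm", "arguments": {"plan": [[[0, -0.0015, 0], [0, 0, 0], 0.05], [[0, -0.003, 0], [0, 0, 0], 0.05], [[0, -0.0045, 0], [0, 0, 0], 0.05], [[0, -0.006, 0], [0, 0, 0], 0.05], [[0, -0.006, 0], [0, 0, 0], 0.05]]}}

```text
time: 32.35
tool_pos: [0.5635, -0.0541, 0.1284]
eef_rot: [0.516, 0.484, -0.515, 0.484]
contact_force: [1.4, 0.8, 6.7]
width: 0.0117
```

```bash
python3 rep.py
```

```text
t 32.35 pos tool mm [ -2.4  14.7 151.1] F [-6.7  1.4 -0.9] h 84.4 r 151.8 w 0.0117
Ftan(cw) -1.4 Frad -0.8
```

Moved 5 mm at low force, past the 2 mm locked limit: unlocked.

Emit:
{"name": "move_arm", "arguments": {"plan": [[[0, -0.002, 0], [0, 0, 0], 0.05], [[0, -0.004, 0], [0, 0, 0], 0.05], [[0, -0.006, 0], [0, 0, 0], 0.05], [[0, -0.008, 0], [0, 0, 0], 0.05], [[0, -0.01, 0], [0, 0, 0], 0.05], [[0, -0.012, 0], [0, 0, 0], 0.05], [[0, -0.0135, 0], [0, 0, 0], 0.05], [[0, -0.0145, 0], [0, 0, 0], 0.05]]}}

```text
time: 33.15
tool_pos: [0.5492, -0.0531, 0.1283]
eef_rot: [0.516, 0.483, -0.515, 0.484]
contact_force: [2.8, -0.2, 5.0]
width: 0.0116
```

```bash
python3 rep.py
```

```text
t 33.15 pos tool mm [ -2.3   0.4 151.1] F [-5.   2.8  0. ] h 89.9 r 151.1 w 0.0116
Ftan(cw) -2.8 Frad 0.1
```

Now 5.5 mm remain; creeping.

Emit:
{"name": "move_arm", "arguments": {"plan": [[[0, -0.001, 0], [0, 0, 0], 0.05], [[0, -0.002, 0], [0, 0, 0], 0.05], [[0, -0.003, 0], [0, 0, 0], 0.05], [[0, -0.004, 0], [0, 0, 0], 0.05], [[0, -0.0045, 0], [0, 0, 0], 0.05], [[0, -0.0045, 0], [0, 0, 0], 0.05]]}}

```text
time: 33.75
tool_pos: [0.5447, -0.0528, 0.1283]
eef_rot: [0.516, 0.484, -0.515, 0.484]
contact_force: [1.9, -0.5, 5.6]
width: 0.0118
```

```bash
python3 rep.py
```

```text
t 33.75 pos tool mm [ -2.3  -4.2 151.1] F [-5.6  1.9  0.3] h 91.6 r 151.1 w 0.0118
Ftan(cw) -1.9 Frad 0.3
```

Emit:
{"name": "move_arm", "arguments": {"plan": [[[0, -0.0005, 0], [0, 0, 0], 0.05], [[0, -0.001, 0], [0, 0, 0], 0.05], [[0, -0.001, 0], [0, 0, 0], 0.05]]}}

```text
time: 34.05
tool_pos: [0.5437, -0.0527, 0.1283]
eef_rot: [0.516, 0.483, -0.515, 0.484]
contact_force: [3.1, 0.3, 6.5]
width: 0.0118
```

```bash
python3 rep.py
```

```text
t 34.05 pos tool mm [ -2.3  -5.1 151.1] F [-6.5  3.1 -0.5] h 91.9 r 151.2 w 0.0118
Ftan(cw) -3.1 Frad -0.6
```

Emit:
{"name": "move_arm", "arguments": {"plan": [[[0, -0.0005, 0], [0, 0, 0], 0.05], [[0, -0.001, 0], [0, 0, 0], 0.05], [[0, -0.001, 0], [0, 0, 0], 0.05]]}}

```text
time: 34.35
tool_pos: [0.5435, -0.0527, 0.1284]
eef_rot: [0.517, 0.483, -0.515, 0.485]
contact_force: [7.0, 0.1, 3.3]
width: 0.0116
```

Emit:
{"name": "move_arm", "arguments": {"plan": [[[0, -0.0005, 0], [0, 0, 0], 0.05], [[0, -0.001, 0], [0, 0, 0], 0.05], [[0, -0.001, 0], [0, 0, 0], 0.05]]}}

```text
time: 34.65
tool_pos: [0.5433, -0.0527, 0.1284]
eef_rot: [0.517, 0.483, -0.515, 0.485]
contact_force: [11.5, -1.5, -2.1]
width: 0.0118
```

Emit:
{"name": "move_arm", "arguments": {"plan": [[[0, 0.001, 0], [0, 0, 0], 0.05], [[0, 0.0018, 0], [0, 0, 0], 0.05], [[0, 0.0018, 0], [0, 0, 0], 0.35], [[0, 0.0018, 0], [0, 0, 0], 0.45], [[0, 0.0018, 0], [0, 0, 0], 0.45], [[0, 0.0018, 0], [0, 0, 0], 0.45]]}}

```text
time: 35.25
tool_pos: [0.5425, -0.0529, 0.1274]
eef_rot: [-0.515, -0.484, 0.516, -0.484]
contact_force: [-0.7, 0.3, -0.3]
width: 0.0384
```

```bash
python3 rep.py
```

```text
t 35.25 pos tool mm [ -1.4  -6.3 151.3] F [ 0.3 -0.7 -0.2] h 92.4 r 151.4 w 0.0384
Ftan(cw) 0.7 Frad -0.2
```

Emit:
{"name": "move_arm", "arguments": {"plan": [[[-0.015, 0, 0], [0, 0, 0], 0.45], [[-0.04, 0, 0], [0, 0, 0], 0.45], [[-0.07, 0, 0], [0, 0, 0], 0.45], [[-0.1, 0, 0], [0, 0, 0], 0.45], [[-0.12, -0.03, 0.03], [0, 0, 0], 0.45], [[-0.12, -0.06, 0.07], [0, 0, 0], 0.45], [[-0.12, -0.08, 0.11], [0, 0, 0], 0.45], [[-0.12, -0.08, 0.13], [0, 0, 0], 0.45]]}}

```text
time: 36.05
tool_pos: [0.452, -0.1814, 0.2493]
eef_rot: [0.518, 0.482, -0.516, 0.483]
contact_force: [0.9, 1.2, -0.2]
width: 0.0387
```

```bash
python3 rep.py; python3 -c "
from h import *
for n in C:
  a=viewer.read_camera(n); cv2.imwrite(f'pics/{n}12.png',a)
  print(n,[(d['point'],d['p']) for d in viewer.spot_point('bolt_grip',n)][:2])
  print(proj(n,safe2w([.5594,.0976,yw],[[-.005,-.150,.142]])))
"; python3 rep.py
```

```text
t 36.05 pos tool mm [-123.3  -87.6  285.8] F [ 0.2  0.8 -1.2] h 107.0 r 298.9 w 0.0387
Ftan(cw) -0.4 Frad -1.4
side [([231.4, 271.2], 0.86)]
[[233.27898441 270.93239776]]
top [([401.0, 299.2], 0.89)]
[[400.8196722  297.65675099]]
t 36.25 pos tool mm [-122.5  -85.   281.6] F [-0.1  0.  -0. ] h 106.8 r 294.1 w 0.0385
Ftan(cw) -0.0 Frad -0.1
```

View pics/side12.png

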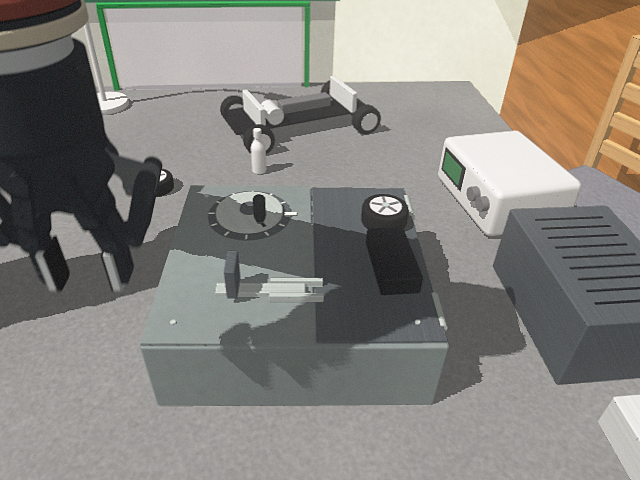

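View pics/top12.png

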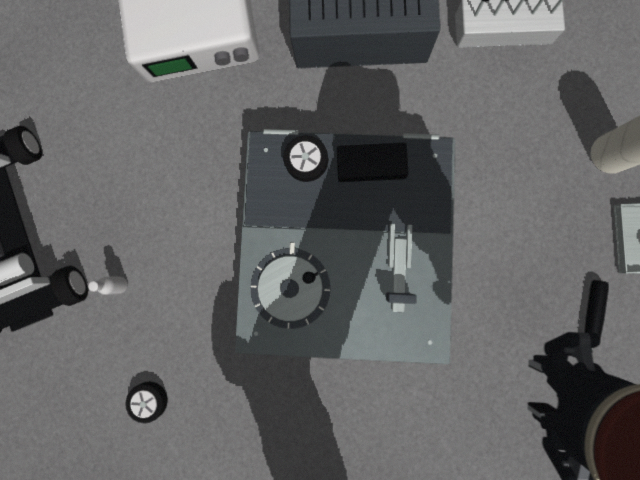

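```bash
python3 -c "
from cell import bot
print(bot.close_job(), bot.get_state()['time'])"
```

```text
the job is handed in; nothing more can be done
the job is handed in; nothing more can be done
```

The safe is unlocked and the bolt is fully drawn. I handed the job in after about 36 s of the 72 s allowed; no verdict comes back.

- **Dialling:** I turned the crank clockwise past four once and stopped at its second arrival, measured at 119.6° for a target of 120°. I then turned counter-clockwise past nine once and stopped at its second arrival, measured at 89.2° for 90°. A slow clockwise turn came up solid at about two o'clock. I stopped pushing at about 14.5 N along the turning direction (about 17 N in all), under the 25 N forcing limit.
- **Bolt:** It moved 25 mm at about 3 N, then stopped hard; I ended at about 11.5 N. I eased off, opened the fingers and moved away.
- **Last checks:** Both cameras show the bolt handle in the drawn position, within about 2 px of where I expected it. The crank is still at two o'clock, the car wheel and battery pack look unmoved, and the arm is clear with zero contact force.
- **Disagreements:** The side camera put the dial marks about 2 mm away from the dial axis I found by moving the crank. That could make the two stop angles wrong by up to about 3°, still inside the 8.6° tolerance. During the dialling the arm also ran up to about 5° off the commanded position, so I set both stops from the measured tool position.

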